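# Lay out glazed finials to dry and bring up the fan

## Task

Put the cracked finial from the banding wheel into the red seconds crate, move every blue finial from the wheel into the drying tray, and spread the heap in the tray, so that all cream and blue finials stand upright on the tray floor in one even layer, each a thumb's width (about 20 mm) clear of the others. Only when all that is laid out, slide the fan carriage along its curved rod until it is fully home at the yellow post. Leave the jar, hammer and brush alone.

Things in the scene. Friction and masses are not known exactly. Their poses are not given: they have to be found in the camera images.
- cream1: Cream-white stepped finial, round in plan: a foot disc 62 mm across and 22 mm high, on it a boss 34 mm across and 26 mm high (48 mm in all; about 130 g); origin at the centre of its underside, z up along its axis; grip it by the boss. Starts in the heap on the tray floor, almost touching its neighbours.
- cream2: Cream-white stepped finial, round in plan: a foot disc 62 mm across and 22 mm high, on it a boss 34 mm across and 26 mm high (48 mm in all; about 130 g); origin at the centre of its underside, z up along its axis; grip it by the boss. Starts in the heap on the tray floor, almost touching its neighbours.
- cream3: Cream-white stepped finial, round in plan: a foot disc 62 mm across and 22 mm high, on it a boss 34 mm across and 26 mm high (48 mm in all; about 130 g); origin at the centre of its underside, z up along its axis; grip it by the boss. Starts in the heap on the tray floor, almost touching its neighbours.
- cream4: Cream-white stepped finial, round in plan: a foot disc 62 mm across and 22 mm high, on it a boss 34 mm across and 26 mm high (48 mm in all; about 130 g); origin at the centre of its underside, z up along its axis; grip it by the boss. Starts lying on top of three others of the heap, underside 48 mm above the tray floor.
- cream5: Cream-white stepped finial, round in plan: a foot disc 62 mm across and 22 mm high, on it a boss 34 mm across and 26 mm high (48 mm in all; about 130 g); origin at the centre of its underside, z up along its axis; grip it by the boss. Starts in the heap on the tray floor, almost touching its neighbours. May be absent.
- blue1: Blue-glazed stepped finial, round in plan: a foot disc 62 mm across and 22 mm high, on it a boss 34 mm across and 26 mm high (48 mm in all; about 130 g); origin at the centre of its underside, z up along its axis; grip it by the boss. Starts upright on the banding wheel. May be absent.
- blue2: Blue-glazed stepped finial, round in plan: a foot disc 62 mm across and 22 mm high, on it a boss 34 mm across and 26 mm high (48 mm in all; about 130 g); origin at the centre of its underside, z up along its axis; grip it by the boss. Starts upright on the banding wheel. May be absent.
- blue3: Blue-glazed stepped finial, round in plan: a foot disc 62 mm across and 22 mm high, on it a boss 34 mm across and 26 mm high (48 mm in all; about 130 g); origin at the centre of its underside, z up along its axis; grip it by the boss. Starts upright on the banding wheel. May be absent.
- cracked: Terracotta-coloured, with a black crack across its top, the spoiled one: stepped finial, round in plan: a foot disc 62 mm across and 22 mm high, on it a boss 34 mm across and 26 mm high (48 mm in all; about 130 g); origin at the centre of its underside, z up along its axis; grip it by the boss. Starts upright on the banding wheel; always present.
- wheel: Banding wheel, a low turntable with a grey metal disc 220 mm across; origin on the table at its axis. The disc turns freely at a light touch (nothing drives or brakes it), its flat rimless top is 50 mm above the table; the finials on it stand with their axes about 50 mm from the wheel's axis.
- tray_in (a point): Centre of the inner floor of the drying tray (pale wood, inside 270 x 270 mm, walls 5 mm thick standing 10 mm above the inner floor); x and y along its sides; the floor is 5 mm above the table. The tray is fixed.
- crate_in (a point): Centre of the inner floor of the red seconds crate (inside 120 mm along its x, 110 mm along its y; walls 37 mm above the inner floor, which is 5 mm above the table). The crate is fixed.
- rail: Curved steel guide rod 14 mm thick, 50 mm above the table, a horizontal arc of radius 150 mm between two posts (a dark one and a yellow one). Origin on the table below the arc's centre of curvature, z up. The rod bulges towards the tray.
- fan (a joint): Where the fan carriage (brass bushing with a small black drying fan) stands along the curved rod, as the angle in rad about rail's origin: starts between 0 and 0.3, grows clockwise seen from above towards the yellow post; 1.08 is the stop, fully home at the yellow end, where the fan faces the tray. Light friction, about 1.5 N at the grip; stays where it is left.
- fan_grip (a point): Point in the orange upright grip fin on the fan carriage, straight above the rod, 100 mm above the table and 150 mm from rail's origin; the fin is 18 mm thick along the rod and 32 mm wide across it, top at 115 mm. Its x and y axes are the rail's turned with the carriage; it moves on the arc. The fan (84 mm across, top at 112 mm) begins 34 mm beyond the fin's outer face, on the tray's side.
- jar: Bystander: closed green glass jar 70 mm across, 100 mm high.
- hammer: Bystander: hammer lying on the table beyond the crate.
- brush: Bystander: brush lying on the table beyond the tray.

How it is judged (in metres and radians):
On the way, in this order (a step that is already met when the one before it is completed fails the run):
1. the cracked finial is in the crate and all others stand spread out in the tray (x of cream1 in the frame of tray_in between -0.112 and 0.112 m and y of cream1 in the frame of tray_in between -0.112 and 0.112 m and z of cream1 in the frame of tray_in between -0.006 and 0.006 m and angle between each of cream1, cream2, cream3, cream4, cream5, blue1, blue2, blue3's own z axis and vertical below 0.12 rad and x of cream2 in the frame of tray_in between -0.112 and 0.112 m and y of cream2 in the frame of tray_in between -0.112 and 0.112 m and z of cream2 in the frame of tray_in between -0.006 and 0.006 m and x of cream3 in the frame of tray_in between -0.112 and 0.112 m and y of cream3 in the frame of tray_in between -0.112 and 0.112 m and z of cream3 in the frame of tray_in between -0.006 and 0.006 m and x of cream4 in the frame of tray_in between -0.112 and 0.112 m and y of cream4 in the frame of tray_in between -0.112 and 0.112 m and z of cream4 in the frame of tray_in between -0.006 and 0.006 m and x of cream5 in the frame of tray_in between -0.112 and 0.112 m and y of cream5 in the frame of tray_in between -0.112 and 0.112 m and z of cream5 in the frame of tray_in between -0.006 and 0.006 m and x of blue1 in the frame of tray_in between -0.112 and 0.112 m and y of blue1 in the frame of tray_in between -0.112 and 0.112 m and z of blue1 in the frame of tray_in between -0.006 and 0.006 m and x of blue2 in the frame of tray_in between -0.112 and 0.112 m and y of blue2 in the frame of tray_in between -0.112 and 0.112 m and z of blue2 in the frame of tray_in between -0.006 and 0.006 m and x of blue3 in the frame of tray_in between -0.112 and 0.112 m and y of blue3 in the frame of tray_in between -0.112 and 0.112 m and z of blue3 in the frame of tray_in between -0.006 and 0.006 m and horizontal distance between cream1 and cream2 above 0.074 m and horizontal distance between each of cream1, cream2 and cream3 above 0.074 m and horizontal distance between each of cream1, cream2, cream3 and cream4 above 0.074 m and horizontal distance between each of cream1, cream2, cream3, cream4 and cream5 above 0.074 m and horizontal distance between each of cream1, cream2, cream3, cream4, cream5 and blue1 above 0.074 m and horizontal distance between each of cream1, cream2, cream3, cream4, cream5, blue1 and blue2 above 0.074 m and horizontal distance between each of cream1, cream2, cream3, cream4, cream5, blue1, blue2 and blue3 above 0.074 m and x of cracked in the frame of crate_in between -0.06 and 0.06 m and y of cracked in the frame of crate_in between -0.055 and 0.055 m and z of cracked in the frame of crate_in between -0.006 and 0.035 m and value of joint fan below 0.6 rad), for 0.2 s.
2. the fan carriage is fully home at the yellow end of the rod (value of joint fan above 1.03 rad), for 0.2 s.
At the end, for the whole second after the job is handed in: Cracked finial in the crate; every other finial upright (within 7 deg) on the tray floor (within 6 mm), each at least 12 mm clear of the others (axes 74 mm apart), at rest; fan carriage within 0.05 rad of its stop at the yellow post (joint above 1.03) (x of cream1 in the frame of tray_in between -0.112 and 0.112 m and y of cream1 in the frame of tray_in between -0.112 and 0.112 m and z of cream1 in the frame of tray_in between -0.006 and 0.006 m and angle between each of cream1, cream2, cream3, cream4, cream5, blue1, blue2, blue3's own z axis and vertical below 0.12 rad and x of cream2 in the frame of tray_in between -0.112 and 0.112 m and y of cream2 in the frame of tray_in between -0.112 and 0.112 m and z of cream2 in the frame of tray_in between -0.006 and 0.006 m and x of cream3 in the frame of tray_in between -0.112 and 0.112 m and y of cream3 in the frame of tray_in between -0.112 and 0.112 m and z of cream3 in the frame of tray_in between -0.006 and 0.006 m and x of cream4 in the frame of tray_in between -0.112 and 0.112 m and y of cream4 in the frame of tray_in between -0.112 and 0.112 m and z of cream4 in the frame of tray_in between -0.006 and 0.006 m and x of cream5 in the frame of tray_in between -0.112 and 0.112 m and y of cream5 in the frame of tray_in between -0.112 and 0.112 m and z of cream5 in the frame of tray_in between -0.006 and 0.006 m and x of blue1 in the frame of tray_in between -0.112 and 0.112 m and y of blue1 in the frame of tray_in between -0.112 and 0.112 m and z of blue1 in the frame of tray_in between -0.006 and 0.006 m and x of blue2 in the frame of tray_in between -0.112 and 0.112 m and y of blue2 in the frame of tray_in between -0.112 and 0.112 m and z of blue2 in the frame of tray_in between -0.006 and 0.006 m and x of blue3 in the frame of tray_in between -0.112 and 0.112 m and y of blue3 in the frame of tray_in between -0.112 and 0.112 m and z of blue3 in the frame of tray_in between -0.006 and 0.006 m and horizontal distance between cream1 and cream2 above 0.074 m and horizontal distance between each of cream1, cream2 and cream3 above 0.074 m and horizontal distance between each of cream1, cream2, cream3 and cream4 above 0.074 m and horizontal distance between each of cream1, cream2, cream3, cream4 and cream5 above 0.074 m and horizontal distance between each of cream1, cream2, cream3, cream4, cream5 and blue1 above 0.074 m and horizontal distance between each of cream1, cream2, cream3, cream4, cream5, blue1 and blue2 above 0.074 m and horizontal distance between each of cream1, cream2, cream3, cream4, cream5, blue1, blue2 and blue3 above 0.074 m and x of cracked in the frame of crate_in between -0.06 and 0.06 m and y of cracked in the frame of crate_in between -0.055 and 0.055 m and z of cracked in the frame of crate_in between -0.006 and 0.035 m and linear speed of each of cream1, cream2, cream3, cream4, cream5, blue1, blue2, blue3, cracked below 0.02 m/s and value of joint fan above 1.03 rad); the robot touches nothing.
It fails at once if the jar is pushed away by more than 30 mm (distance of jar from where it was at the start of the episode above 0.03 m).
It fails at once if the hammer is pushed away by more than 30 mm (distance of hammer from where it was at the start of the episode above 0.03 m).
It fails at once if the brush is pushed away by more than 30 mm (distance of brush from where it was at the start of the episode above 0.03 m).
Of cream5, blue1, blue2, blue3 only 2 to 4 are there at a start; the rules pass over those that are not, and their reading is None.
At some moment in a run one of blue1, blue2, blue3, cream5 may be knocked a few centimetres aside while the robot is not near it.
It also fails if it takes over 210 s, if anything falls off the work surface, if the arm or the gripper's body presses on something with over 40 N, if the wrist force passes 120 N, or if a joint passes its speed limit or range.

## Robot

A 6-joint arm with a two-finger parallel gripper is mounted at the origin on the work surface. World frame = base frame: x ahead of the robot, y to its left, z up, the work surface at z = 0. Lengths are in mm, angles in rad, forces in N, time in s.
With the tool pointing down it reaches from about 300 to 775 mm from the base axis. Payload 14.6 kg.
Tool frame: the origin (TCP) lies midway between the tips of the shut fingers; the grasp point (between the pads) lies 19 mm behind it (grip_depth is the distance from the TCP to the grasp point, in mm); z points along the fingers, y is the direction in which the jaws open and shut (so a half turn about z gives the same grasp; the last joint's range is limited). The gripper opens to 94 mm and grips with 3 to 60 N. Pads are 16 mm wide; open, the fingers measure 119 mm over their backs; the gripper's body (75 mm by 177 mm) begins 78 mm behind the grasp point.
Start: joints at [-1.189, 0.3, 1.521, -0, 1.321, -0.067], TCP at [238.628, -495.526, 205.446] pointing down, gripper open.
Joint ranges: [-3.03, 3.03], [-0.79, 2.21], [0.23, 2.52], [-1.04, 4.18], [0, 3.07], [-2.55, 2.55]. Speed limits (rad/s): [2.22, 2.22, 2.57, 3.14, 3.14, 3.14].

## Interface

Orientations are given as [roll, pitch, yaw] about the fixed x, y, z axes, in that order (R = Rz(yaw) Ry(pitch) Rx(roll)).
In Python, from cell import read_state, camera, camera_info, sign_off, grip_depth gives the robot as it stands.
- The arm moves only by the tool drive_tool, never from a script. Its argument "motion" is one flat list of numbers, 4 for each row, row after row: the shift along the tool's x, y, z in mm, then the turn about the tool's z in rad. A call has 1 to 8 rows; each row shifts and turns the pose as measured when the row begins, along the tool's axes as they then stand; what a row does not reach is not made up. A row lasts 1/12 s, in which the tool goes at most 41.7 mm and 7.16 degrees, less where a joint would pass 70% of its speed; a pose out of reach is approached as far as the arm can. A call is refused whole if a number of a shift passes 41.7 or a number of a turn 0.125, either way. A call with a gripper value outside its range is refused whole. "jaw" is the closure, from 0 (fully open) to 1 (shut), set as the call begins (left out, the last holds). The fingers move at their own pace and stop on an object; "grip_force" is the grip in N (left out, the last holds). Time passes only in rows, so rows that do not move let the fingers close. It gives the time, the measured TCP pose, the force and the opening at its end, in the units of the state.
- read_state(): the state, without advancing time (a new reading comes with each control period).
- camera(name): name is "side" or "top" or "wrist"; returns the picture (480x640x3 uint8, red, green, blue); there is no depth.
- camera_info(name): a dict with "fovy" (degrees; the focal length in pixels is half the picture's height over the tangent of half this angle, whatever the lens; pixels are square), "cx", "cy" (the principal point, pixels), "camera_from_world" (4x4, takes a point from world to camera coordinates). Camera axes: x right, y up, looking along -z (the intrinsics and any distortion apply to the point x, -y, -z); pixel columns grow to the right and rows downward; lengths in mm; the calibration is good to about 2 mm. A picture is of the moment at which its call begins: read the wrist's pose just before it. camera_info takes no time and is no camera call; for the wrist camera it gives the pose at the moment of the call.
- sign_off(): hands the job in, once; it reports no verdict.
The state is a dict: "clock": time; "joints": joint angles; "qd": joint speeds; "effort": joint torques, N m; "eef_pos": TCP position; "eef_rot": TCP orientation; "wrist_force": force on the tool from outside, world axes, zero at the start; "moment": the same for the moment, N m; "finger_gap": finger opening in mm.
Only numpy, scipy, OpenCV 4.12 (cv2) and the standard library are available. Lean on these libraries where they do the work, as an engineer would, in place of code of your own. Each camera call takes 0.05 s, during which the arm holds its last target. There are 200 camera calls.

## Working session

There is one attempt and no reset: what is moved stays moved. The work goes in short steps, Python scripts to look and compute and a tool call to move; the robot and the scene stay as the last step left them, time stands still between calls to the robot, and variables do not carry over. Pictures are saved under pics/ and viewed, on a budget of 14 in all, crops included, one or two more only if the job needs it, and the job is handed in when it is done.

Besides the shell and the picture viewer there is one more tool, called after ">>>" by a JSON object that holds its "fn" and its "kwargs". drive_tool: Moves the arm, as the interface text tells. Its arguments: {"type":"object","properties":{"motion":{"type":"array","items":{"type":"number"}},"jaw":{"type":"number"},"grip_force":{"type":"number"}},"required":["motion"]}

```bash
mkdir -p pics; ls
python3 - <<'E'
from cell import *
import cv2
for n in("top","side"):
    cv2.imwrite(f"pics/{n}0.png",camera(n)[:,:,::-1]); i=camera_info(n); print(n,i)
print(read_state(),grip_depth)
E
```

```text
pics
top {'fovy': 46.073859516222996, 'cx': 313.73621950239146, 'cy': 250.44668163565424, 'camera_from_world': array([[ 2.38037239e-02, -9.99715959e-01, -1.17636288e-03,
        -8.93213572e+01],
       [ 9.90994259e-01,  2.34409242e-02,  1.31836650e-01,
        -6.11284221e+02],
       [-1.31771628e-01, -4.30397208e-03,  9.91270757e-01,
        -1.19797273e+03],
       [ 0.00000000e+00,  0.00000000e+00,  0.00000000e+00,
         1.00000000e+00]])}
side {'fovy': 53.46403375963177, 'cx': 314.91317319046203, 'cy': 238.7057248871273, 'camera_from_world': array([[ 9.88980806e-01, -1.47834743e-01, -7.86475320e-03,
        -6.01215116e+02],
       [ 1.07113992e-01,  6.77874416e-01,  7.27332708e-01,
        -6.71163872e+01],
       [-1.02193729e-01, -7.20160513e-01,  6.86239956e-01,
        -1.23585106e+03],
       [ 0.00000000e+00,  0.00000000e+00,  0.00000000e+00,
         1.00000000e+00]])}
{'clock': 0.1, 'joints': array([-1.18861691e+00,  3.00366843e-01,  1.52151583e+00,  1.41509392e-05,
        1.32070803e+00, -6.66011982e-02]), 'qd': array([-0.0006112 , -0.00148931, -0.00149486, -0.00082905,  0.00077905,
       -0.00013951]), 'effort': array([ 1.49989999e-03, -5.32643294e+01, -3.53285122e+01,  7.09995534e-02,
        2.34946684e-02, -6.59221951e-05]), 'eef_pos': array([ 238.53888781, -495.31777228,  204.97112202]), 'eef_rot': array([-3.14059772e+00, -8.00993413e-05,  4.48777066e-01]), 'wrist_force': array([-0.79343543,  0.37321357, -0.16012374]), 'moment': array([ 0.0112404 , -0.03966166, -0.00017818]), 'finger_gap': 94.05658772309705} 18.8
```

View pics/top0.png

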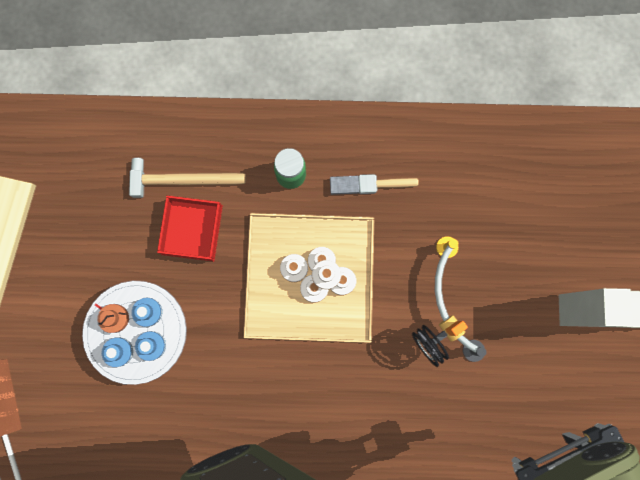

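View pics/side0.png

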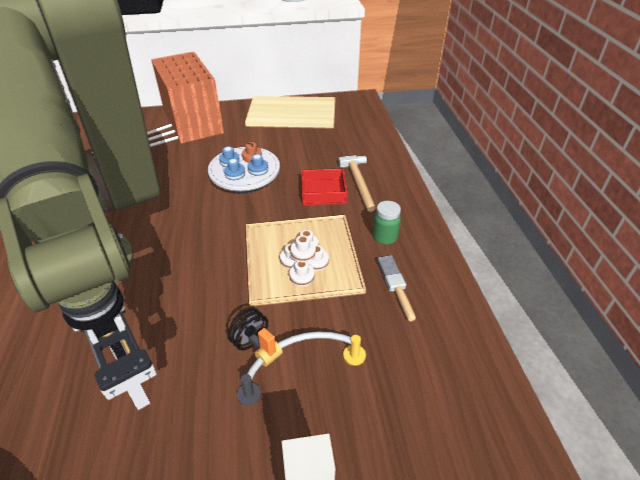

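```bash
cat > h.py <<'E'
import numpy as np, cv2
from cell import *
def ray(n,u,v,inf=None):
    i=inf or camera_info(n); f=240/np.tan(np.radians(i["fovy"]/2)); T=i["camera_from_world"]
    d=np.array([(u-i["cx"])/f,-(v-i["cy"])/f,-1]); R=T[:3,:3]
    return -R.T@T[:3,3], R.T@d
def atz(n,u,v,z,inf=None):
    o,d=ray(n,u,v,inf); return (o+d*(z-o[2])/d[2])[:2]
def tri(*rs):
    A=0;b=0
    for o,d in rs:
        d=d/np.linalg.norm(d); P=np.eye(3)-np.outer(d,d); A=A+P; b=b+P@o
    return np.linalg.solve(A,b)
def proj(n,p,inf=None):
    i=inf or camera_info(n); f=240/np.tan(np.radians(i["fovy"]/2)); c=i["camera_from_world"]@np.r_[p,1]
    return i["cx"]-f*c[0]/c[2], i["cy"]+f*c[1]/c[2]
def go(x,y,z,yaw=None):
    s=read_state(); p=s["eef_pos"]; w=s["eef_rot"][2]
    d=np.array([x,y,z])-p; tx=np.array([np.cos(w),np.sin(w),0]); ty=np.array([np.sin(w),-np.cos(w),0])
    print("tool shift",np.round([d@tx,d@ty,-d[2]],1),"turn",None if yaw is None else round(w-yaw,3),"pos",p.round(1),"yaw",round(w,3),"t",s["clock"])
E
python3 - <<'E'
import cv2,numpy as np
t=cv2.imread("pics/top0.png");s=cv2.imread("pics/side0.png")
def c(im,u,v,w,k): return cv2.resize(im[v:v+w*3//4,u:u+w],(400,300),interpolation=cv2.INTER_CUBIC)
cv2.imwrite("pics/c1.png",np.vstack([np.hstack([c(t,70,279,133,0),c(t,270,240,100,0)]),np.hstack([c(s,200,135,100,0),c(s,260,220,100,0)])]))
E
```

```text
(no output)
```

View pics/c1.png

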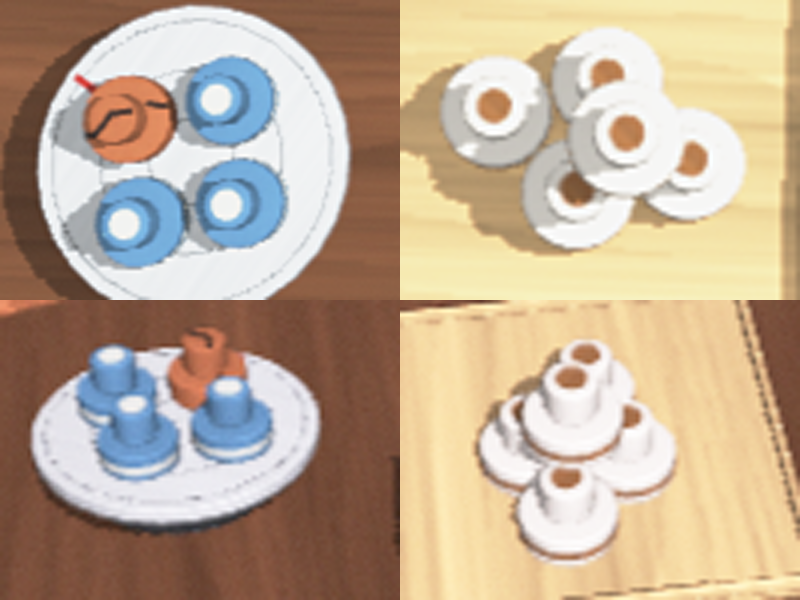

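```bash
cat > m.py <<'E'
from h import *
T,S=camera_info("top"),camera_info("side")
k=133/400
def w(p):return (p[0]+.5)*k-.5+70,(p[1]+.5)*k-.5+279
def y(p):return (p[0]-400+.5)*.25-.5+270,(p[1]+.5)*.25-.5+240
def sw(p):return (p[0]+.5)*.25-.5+200,(p[1]-300+.5)*.25-.5+135
def sy(p):return (p[0]-400+.5)*.25-.5+260,(p[1]-300+.5)*.25-.5+220
W=dict(K=((112,120),(202,338)),A=((215,99),(228,384)),B=((228,206),(132,404)),C=((123,224),(113,354)))
Y=dict(L=((494,106),(585,352)),U=((606,75),(630,416)),T=((627,133),(570,377)),R=((691,158),(566,478)),D=((577,188),(522,412)))
for d,a,b,h in((W,w,sw,98),(Y,y,sy,53)):
    for n,(p,q) in d.items():
        X=tri(ray("top",*a(p),T),ray("side",*b(q),S)); z=h+48*(n=="T"); print(n,X.round(1),atz("top",*a(p),z,T).round(1))
c=np.array([atz("top",*p,15,T) for p in((250,214),(374,217),(371,342),(245,338))]);print("tray",c.round(),c.mean(0),[np.linalg.norm(c[i]-c[i-1]).round() for i in range(4)])
c=np.array([atz("top",*p,42,T) for p in((166,198),(221,199),(214,262),(158,257))]);print("crate",c.round(),c.mean(0),[np.linalg.norm(c[i]-c[i-1]).round() for i in range(4)])
print("wheel",[atz("top",*p,50,T).round() for p in((83,332),(186,332),(134,281),(134,384))])
print("jar",atz("top",289,160,100,T),"yellow",atz("top",448,246,55,T),"dark",atz("top",474,351,55,T),"fin",atz("top",456,327,110,T))
E
python3 m.py
```

```text
K [456.7 346.3 101. ] [454.  347.4]
A [472.6 276.2 103.4] [470.  277.7]
B [401.2 263.1 102.2] [397.9 264.3]
C [387.9 333.6 101.8] [384.2 334.8]
L [577.9 -31.3  57.5] [576.3 -31.1]
U [597.4 -91.3  54.6] [594.6 -91.3]
T [ 560.4 -102.4  104.2] [ 558.9 -102.4]
R [ 552.2 -138.    54.5] [ 550.6 -138.1]
D [533.4 -77.   54.6] [533. -77.]
tray [[ 696.   71.]
 [ 696. -209.]
 [ 417. -205.]
 [ 419.   72.]] [557.16201488 -67.76947371] [np.float64(277.0), np.float64(280.0), np.float64(279.0), np.float64(277.0)]
crate [[723. 256.]
 [723. 134.]
 [582. 143.]
 [590. 266.]] [654.70719334 199.40217282] [np.float64(133.0), np.float64(122.0), np.float64(141.0), np.float64(123.0)]
wheel [array([425., 414.]), array([430., 194.]), array([536., 312.]), array([319., 298.])]
jar [798.65546885 -17.66367794] yellow [ 627.91273346 -365.86876856] dark [ 404.60613866 -419.19345965] fin [ 453.89511349 -367.90992835]
```

>>> {"fn": "drive_tool", "kwargs": {"motion": [0,0,0,-0.125,0,0,0,-0.125,0,0,0,-0.125,0,0,0,-0.125,0,0,0,-0.125,0,0,0,-0.125,0,0,0,-0.125,0,0,0,-0.125], "jaw": 0.4, "grip_force": 20}}

```text
clock: 0.77
eef_pos: [238.1, -494.1, 202.1]
eef_rot: [-3.138, -0.006, 1.453]
wrist_force: [-0.6, 0.2, -0.4]
finger_gap: 56.4
```

>>> {"fn": "drive_tool", "kwargs": {"motion": [0,0,0,-0.12,0,0,0,0,0,0,0,0]}}

```text
clock: 1.02
eef_pos: [237.9, -493.7, 201.1]
eef_rot: [-3.138, -0.008, 1.58]
wrist_force: [-0.0, 0.2, 0.6]
finger_gap: 56.4
```

>>> {"fn": "drive_tool", "kwargs": {"motion": [28,23,0,0,28,23,0,0,28,23,0,0,28,23,0,0,28,23,0,0,28,23,0,0,28,23,0,0,28,23,0,0]}}

```text
clock: 1.68
eef_pos: [426.3, -265.6, 200.9]
eef_rot: [-3.137, -0.009, 1.533]
wrist_force: [0.3, -0.2, 0.6]
finger_gap: 56.3
```

>>> {"fn": "drive_tool", "kwargs": {"motion": [28,23,0,0,28,23,0,0,28,23,0,0,28,23,0,0,28,23,0,0,0,0,0,0]}}

```text
clock: 2.18
eef_pos: [555.1, -118.3, 201.4]
eef_rot: [-3.137, -0.009, 1.508]
wrist_force: [0.4, -0.0, -0.3]
finger_gap: 56.3
```

Run:
```python
from h import *
i=camera_info("wrist"); print(i); cv2.imwrite("pics/w1.png",camera("wrist")[:,:,::-1]); go(560,-102,130,np.pi/2)
for n,p in dict(T=(560,-102,101),U=(596,-91,53),L=(577,-31,53),D=(533,-77,53),R=(551,-138,53)).items(): print(n,np.round(proj("wrist",p,i)))
```

```text
{'fovy': 60.86704721381799, 'cx': 312.6601138004566, 'cy': 243.55783976339833, 'camera_from_world': array([[ 9.98106565e-01, -6.13219780e-02, -4.78531357e-03,
        -5.59387295e+02],
       [ 5.86819418e-02,  9.72667852e-01, -2.24663482e-01,
         1.04173864e+02],
       [ 1.84313298e-02,  2.23957285e-01,  9.74424661e-01,
        -3.69991845e+02],
       [ 0.00000000e+00,  0.00000000e+00,  0.00000000e+00,
         1.00000000e+00]])}
tool shift [18.4  5.2 71.3] turn -0.063 pos [ 553.7 -120.1  201.3] yaw 1.508 t 2.2333
T [320. 222.]
U [364. 195.]
L [336. 119.]
D [284. 183.]
R [311. 255.]
```

View pics/w1.png

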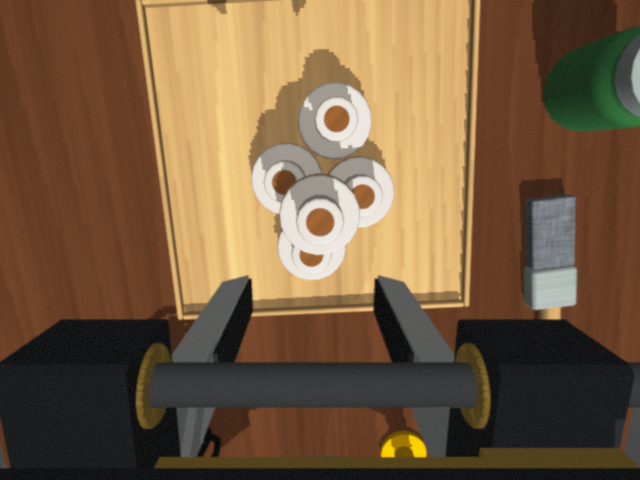

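>>> {"fn": "drive_tool", "kwargs": {"motion": [9,3,30,-0.06,9,2,30,0,0,0,0,0]}}

```text
clock: 2.48
eef_pos: [558.9, -102.7, 140.7]
eef_rot: [-3.139, -0.008, 1.561]
wrist_force: [0.4, 0.4, -1.3]
finger_gap: 56.2
```

```bash
python3 -c "
from h import *
go(560,-102,77,np.pi/2)"
```

```text
tool shift [ 0.7  1.1 63.7] turn -0.01 pos [ 558.9 -102.7  140.7] yaw 1.561 t 2.4833
```

>>> {"fn": "drive_tool", "kwargs": {"motion": [1,1,28,-0.01,0,0,20,0,0,0,10,0,0,0,5,0]}}

```text
clock: 2.82
eef_pos: [559.5, -105.5, 80.4]
eef_rot: [3.141, -0.006, 1.56]
wrist_force: [0.6, 0.3, -0.0]
finger_gap: 56.2
```

>>> {"fn": "drive_tool", "kwargs": {"motion": [0,0,0,0,0,0,0,0,0,0,0,0,0,0,0,0,0,0,0,0], "jaw": 1}}

```text
clock: 3.23
eef_pos: [560.6, -107.9, 85.0]
eef_rot: [3.137, -0.005, 1.555]
wrist_force: [-0.1, 0.0, -2.0]
finger_gap: 33.4
```

>>> {"fn": "drive_tool", "kwargs": {"motion": [0,0,-15,0,0,0,-25,0,0,0,-25,0,0,0,0,0]}}

```text
clock: 3.57
eef_pos: [559.8, -108.1, 153.0]
eef_rot: [3.138, -0.006, 1.555]
wrist_force: [1.2, -0.8, -0.3]
finger_gap: 33.3
```

>>> {"fn": "drive_tool", "kwargs": {"motion": [30,-22,0,0,30,-22,0,0,30,-22,0,0,30,-22,0,0,0,0,20,0,0,0,20,0,0,0,0,0]}}

```text
clock: 4.15
eef_pos: [470.3, 18.2, 113.4]
eef_rot: [3.131, -0.005, 1.554]
wrist_force: [0.2, 0.4, -2.2]
finger_gap: 33.5
```

```bash
python3 -c "
from h import *
go(469,15,36,np.pi/2)"
```

```text
tool shift [-3.2 -1.2 77.4] turn -0.016 pos [470.3  18.2 113.4] yaw 1.554 t 4.15
```

>>> {"fn": "drive_tool", "kwargs": {"motion": [-1,-1,25,-0.015,0,0,25,0,0,0,14,0,0,0,4,0,0,0,3,0]}}

```text
clock: 4.57
eef_pos: [472.3, 17.0, 43.4]
eef_rot: [3.127, -0.004, 1.57]
wrist_force: [-0.5, 0.4, -1.4]
finger_gap: 33.4
```

>>> {"fn": "drive_tool", "kwargs": {"motion": [0,0,3,0,0,0,0,0]}}

```text
clock: 4.73
eef_pos: [473.1, 16.7, 41.3]
eef_rot: [3.126, -0.004, 1.569]
wrist_force: [-0.8, -0.0, -1.7]
finger_gap: 33.9
```

>>> {"fn": "drive_tool", "kwargs": {"motion": [0,-2,3,0,0,0,3,0,0,0,0,0]}}

```text
clock: 4.98
eef_pos: [472.2, 16.6, 36.8]
eef_rot: [3.123, -0.004, 1.569]
wrist_force: [0.8, 0.0, -1.0]
finger_gap: 33.4
```

>>> {"fn": "drive_tool", "kwargs": {"motion": [0,0,3,0,0,0,0,0]}}

```text
clock: 5.15
eef_pos: [473.6, 16.4, 35.3]
eef_rot: [3.119, -0.004, 1.569]
wrist_force: [0.3, -0.4, -0.6]
finger_gap: 33.6
```

>>> {"fn": "drive_tool", "kwargs": {"motion": [0,-3,4,0,0,0,0,0]}}

```text
clock: 5.32
eef_pos: [474.3, 16.3, 33.9]
eef_rot: [3.109, -0.004, 1.569]
wrist_force: [-0.6, 0.1, -1.7]
finger_gap: 33.8
```

>>> {"fn": "drive_tool", "kwargs": {"motion": [0,0,0,0,0,0,0,0,0,0,0,0], "jaw": 0.4}}

```text
clock: 5.57
eef_pos: [474.6, 16.3, 34.3]
eef_rot: [3.108, -0.004, 1.569]
wrist_force: [-0.0, 0.4, -0.1]
finger_gap: 50.0
```

>>> {"fn": "drive_tool", "kwargs": {"motion": [0,0,-25,0,0,0,-35,0,0,0,-35,0,0,0,0,0]}}

```text
clock: 5.9
eef_pos: [469.3, 16.1, 130.5]
eef_rot: [3.116, -0.004, 1.569]
wrist_force: [0.9, -0.0, 0.4]
finger_gap: 56.3
```

Run:
```python
from h import *
s=read_state();print(s["joints"].round(3),s["eef_rot"],s["wrist_force"],s["moment"],s["effort"].round(2))
go(578,-31,77,np.pi/2)
a=camera("top");b=camera("side")
a=cv2.resize(a[200:350,230:390],(640,600));cv2.imwrite("pics/t2.png",a[:,:,::-1])
```

```text
[-0.047  0.188  1.847  0.006  1.081 -0.048] [ 3.11599941 -0.00396144  1.569145  ] [ 0.89520445 -0.04473191  0.38722171] [-0.051272   -0.09366079  0.03302628] [  0.05 -41.82 -29.66   0.06   1.68  -0.  ]
tool shift [-46.9 108.7  53.5] turn -0.002 pos [469.3  16.1 130.5] yaw 1.569 t 5.9
```

View pics/t2.png

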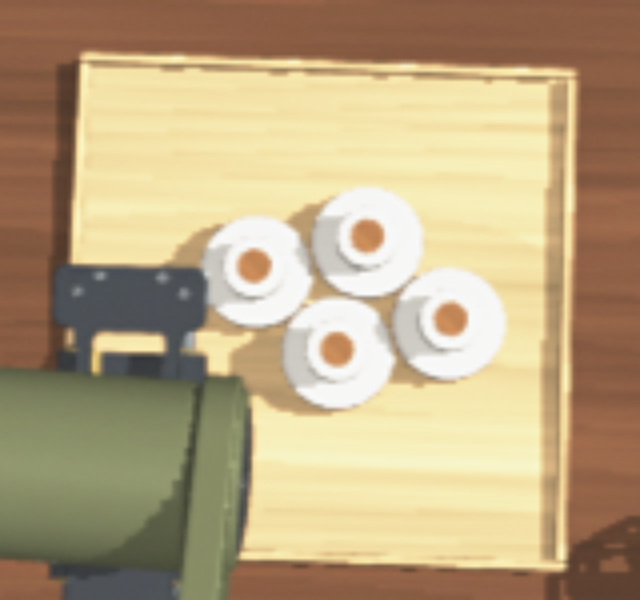

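>>> {"fn": "drive_tool", "kwargs": {"motion": [-16,36,0,0,-16,36,0,0,-15,36,0,0,0,0,20,0,0,0,0,0]}}

```text
clock: 6.42
eef_pos: [576.2, -32.4, 98.8]
eef_rot: [3.131, -0.005, 1.57]
wrist_force: [-1.5, -0.1, -2.0]
finger_gap: 56.9
```

```bash
python3 -c "
from h import *
go(578,-31,32,np.pi/2);print(read_state()['eef_rot'])
cv2.imwrite('pics/s2.png',camera('side')[:,:,::-1])"
```

```text
tool shift [ 1.4  1.8 66.8] turn -0.0 pos [576.2 -32.4  98.8] yaw 1.57 t 6.4167
[ 3.13131391 -0.00528775  1.57033182]
```

>>> {"fn": "drive_tool", "kwargs": {"motion": [2,1,28,0,0,0,22,0,1,0,12,0,0,0,4,0]}}

```text
clock: 6.8
eef_pos: [577.0, -27.9, 34.0]
eef_rot: [3.129, -0.005, 1.571]
wrist_force: [0.0, -0.3, -0.0]
finger_gap: 56.6
```

>>> {"fn": "drive_tool", "kwargs": {"motion": [0,0,0,0,0,0,0,0,0,0,0,0,0,0,0,0], "jaw": 1}}

```text
clock: 7.13
eef_pos: [576.2, -27.1, 35.9]
eef_rot: [3.129, -0.005, 1.572]
wrist_force: [-0.6, -0.5, -0.6]
finger_gap: 33.6
```

>>> {"fn": "drive_tool", "kwargs": {"motion": [0,0,-15,0,0,0,-25,0,0,0,-25,0,0,0,0,0]}}

```text
clock: 7.47
eef_pos: [575.1, -27.3, 105.1]
eef_rot: [3.129, -0.005, 1.572]
wrist_force: [1.0, 0.1, -0.1]
finger_gap: 33.5
```

>>> {"fn": "drive_tool", "kwargs": {"motion": [17,23,0,0,17,23,0,0,17,23,0,0,0,0,20,0,0,0,15,0,0,0,0,0]}}

```text
clock: 7.97
eef_pos: [648.5, 26.1, 73.6]
eef_rot: [3.121, -0.005, 1.571]
wrist_force: [-0.0, -0.4, -1.7]
finger_gap: 33.5
```

```bash
python3 -c "
from h import *
go(645,24,35.5,np.pi/2)"
```

```text
tool shift [-2.1 -3.5 38.1] turn 0.0 pos [648.5  26.1  73.6] yaw 1.571 t 7.9667
```

View pics/s2.png

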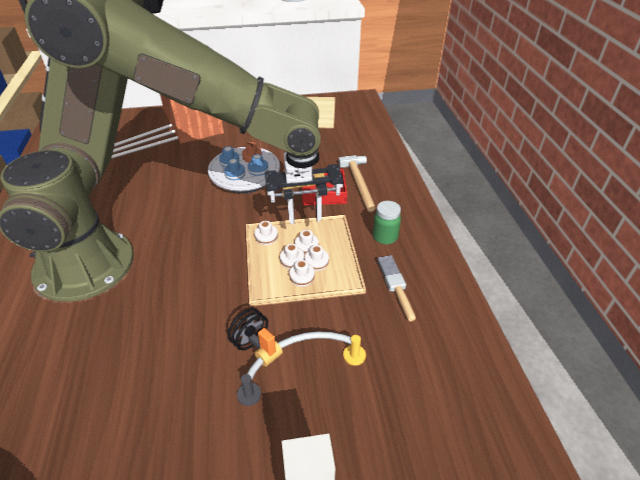

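>>> {"fn": "drive_tool", "kwargs": {"motion": [-2,-3,20,0,0,-2,12,0,0,-1,6,0,0,0,3,0]}}

```text
clock: 8.3
eef_pos: [644.1, 24.1, 34.5]
eef_rot: [3.118, -0.005, 1.571]
wrist_force: [-10.9, 0.5, 25.3]
finger_gap: 33.5
```

>>> {"fn": "drive_tool", "kwargs": {"motion": [0,0,0,0,0,0,0,0,0,0,0,0], "jaw": 0.4}}

```text
clock: 8.55
eef_pos: [644.8, 23.7, 37.0]
eef_rot: [3.115, -0.005, 1.57]
wrist_force: [-0.7, -0.1, 0.2]
finger_gap: 50.1
```

>>> {"fn": "drive_tool", "kwargs": {"motion": [0,0,-25,0,0,0,-30,0,0,0,0,0]}}

```text
clock: 8.8
eef_pos: [642.9, 23.3, 93.8]
eef_rot: [3.116, -0.005, 1.57]
wrist_force: [0.8, 0.2, 1.4]
finger_gap: 56.4
```

```bash
python3 -c "
from h import *
go(597,-91,95,np.pi/2)"
```

```text
tool shift [-114.3  -45.8   -1.2] turn -0.001 pos [642.9  23.3  93.8] yaw 1.57 t 8.8
```

>>> {"fn": "drive_tool", "kwargs": {"motion": [-38,-15,0,0,-38,-15,0,0,-36,-14,0,0,0,0,0,0]}}

```text
clock: 9.13
eef_pos: [598.8, -90.7, 95.0]
eef_rot: [3.11, -0.004, 1.575]
wrist_force: [0.1, -0.2, -0.1]
finger_gap: 56.5
```

```bash
python3 -c "
from h import *
go(597,-91,33,np.pi/2)"
```

```text
tool shift [-0.3 -1.8 62. ] turn 0.004 pos [598.8 -90.7  95. ] yaw 1.575 t 9.1333
```

>>> {"fn": "drive_tool", "kwargs": {"motion": [0,-2,28,0,0,0,20,0,1,0,10,0,0,0,4,0], "jaw": 0.47}}

```text
clock: 9.47
eef_pos: [599.9, -92.7, 34.3]
eef_rot: [3.103, -0.002, 1.57]
wrist_force: [0.2, -0.4, -0.7]
finger_gap: 49.4
```

>>> {"fn": "drive_tool", "kwargs": {"motion": [0,0,0,0,0,0,0,0,0,0,0,0,0,0,0,0], "jaw": 1}}

```text
clock: 9.8
eef_pos: [600.6, -91.6, 35.3]
eef_rot: [3.103, -0.002, 1.572]
wrist_force: [-0.3, -0.2, -1.3]
finger_gap: 33.8
```

>>> {"fn": "drive_tool", "kwargs": {"motion": [0,0,-15,0,0,0,-20,0,0,0,0,0]}}

```text
clock: 10.05
eef_pos: [599.4, -91.2, 72.1]
eef_rot: [3.103, -0.002, 1.572]
wrist_force: [-0.7, -0.1, -1.5]
finger_gap: 34.0
```

```bash
python3 -c "
from h import *
go(645,-68,60,np.pi/2)"
```

```text
tool shift [23.2 45.6 12.1] turn 0.002 pos [599.4 -91.2  72.1] yaw 1.572 t 10.05
```

>>> {"fn": "drive_tool", "kwargs": {"motion": [12,23,0,0,11,23,0,0,0,0,10,0,0,0,0,0]}}

```text
clock: 10.38
eef_pos: [647.6, -67.4, 64.1]
eef_rot: [3.1, -0.002, 1.572]
wrist_force: [-1.5, -0.1, -2.8]
finger_gap: 33.7
```

```bash
python3 -c "
from h import *
go(645,-68,36,np.pi/2)"
```

```text
tool shift [-0.6 -2.6 28.1] turn 0.001 pos [647.6 -67.4  64.1] yaw 1.572 t 10.3833
```

>>> {"fn": "drive_tool", "kwargs": {"motion": [0,-3,14,0,0,-1,9,0,0,-1,4,0,0,0,1,0]}}

```text
clock: 10.72
eef_pos: [642.9, -67.6, 34.2]
eef_rot: [3.099, -0.002, 1.572]
wrist_force: [-2.6, 2.8, 14.0]
finger_gap: 33.7
```

>>> {"fn": "drive_tool", "kwargs": {"motion": [0,0,0,0,0,0,0,0,0,0,0,0], "jaw": 0.4}}

```text
clock: 10.97
eef_pos: [642.8, -68.2, 35.2]
eef_rot: [3.098, -0.002, 1.571]
wrist_force: [-0.5, -0.6, -0.4]
finger_gap: 50.0
```

>>> {"fn": "drive_tool", "kwargs": {"motion": [0,0,-25,0,0,0,-30,0,-24,-31,0,0,-24,-31,0,0,-23,-30,0,0,0,0,0,0]}}

```text
clock: 11.47
eef_pos: [545.5, -141.1, 89.4]
eef_rot: [3.096, -0.0, 1.575]
wrist_force: [0.0, 0.3, -0.9]
finger_gap: 56.9
```

```bash
python3 -c "
from h import *
go(552,-138,33,np.pi/2)"
```

```text
tool shift [ 3.1  6.5 56.4] turn 0.004 pos [ 545.5 -141.1   89.4] yaw 1.575 t 11.4667
```

>>> {"fn": "drive_tool", "kwargs": {"motion": [3,6,15,0,0,0,20,0,0,0,14,0,0,0,5,0]}}

```text
clock: 11.8
eef_pos: [554.7, -140.9, 38.5]
eef_rot: [3.089, 0.002, 1.57]
wrist_force: [-0.4, -0.3, -0.2]
finger_gap: 56.6
```

>>> {"fn": "drive_tool", "kwargs": {"motion": [0,0,0,0,0,0,0,0,0,0,0,0,0,0,0,0], "jaw": 1}}

```text
clock: 12.13
eef_pos: [555.0, -140.8, 39.4]
eef_rot: [3.089, 0.002, 1.57]
wrist_force: [0.4, -0.3, -1.2]
finger_gap: 34.0
```

>>> {"fn": "drive_tool", "kwargs": {"motion": [0,0,-20,0,-9,3,0,0,-9,2,0,0,0,0,0,0]}}

```text
clock: 12.47
eef_pos: [559.9, -160.1, 61.4]
eef_rot: [3.087, 0.003, 1.571]
wrist_force: [0.1, -0.9, -1.6]
finger_gap: 33.8
```

```bash
python3 -c "
from h import *
go(557,-156,36,np.pi/2)"
```

```text
tool shift [ 4.1 -2.9 25.4] turn 0.0 pos [ 559.9 -160.1   61.4] yaw 1.571 t 12.4667
```

>>> {"fn": "drive_tool", "kwargs": {"motion": [1,-3,10,0,0,-1,8,0,0,0,4,0]}}

```text
clock: 12.72
eef_pos: [557.2, -160.3, 37.4]
eef_rot: [3.086, 0.004, 1.57]
wrist_force: [-9.9, 0.6, 28.9]
finger_gap: 33.8
```

>>> {"fn": "drive_tool", "kwargs": {"motion": [0,0,0,0,0,0,0,0,0,0,0,0], "jaw": 0.4}}

```text
clock: 12.97
eef_pos: [556.0, -159.7, 34.2]
eef_rot: [3.089, 0.003, 1.57]
wrist_force: [-0.6, 0.2, 0.0]
finger_gap: 50.1
```

>>> {"fn": "drive_tool", "kwargs": {"motion": [0,0,-41,0,0,0,-41,0,0,0,-41,0]}}

```text
clock: 13.22
eef_pos: [545.1, -157.4, 149.5]
eef_rot: [3.108, -0.004, 1.57]
wrist_force: [0.9, -1.0, 0.8]
finger_gap: 56.4
```

```bash
python3 -c "
from h import *
go(534,-77,33,np.pi/2)"
```

```text
tool shift [ 80.4 -11.2 116.5] turn -0.001 pos [ 545.1 -157.4  149.5] yaw 1.57 t 13.2167
```

>>> {"fn": "drive_tool", "kwargs": {"motion": [27,-4,15,0,27,-4,15,0,26,-3,15,0,0,0,10,0,0,0,0,0]}}

```text
clock: 13.63
eef_pos: [539.8, -76.0, 102.7]
eef_rot: [3.091, 0.001, 1.569]
wrist_force: [0.2, -1.4, -0.6]
finger_gap: 56.4
```

```bash
python3 -c "
from h import *
go(534,-77,33,np.pi/2)"
```

```text
tool shift [-1.  -5.8 69.7] turn -0.002 pos [539.8 -76.  102.7] yaw 1.569 t 13.6333
```

>>> {"fn": "drive_tool", "kwargs": {"motion": [-1,-6,16,0,0,-2,16,0,0,-1,16,0,0,0,12,0,0,0,5,0]}}

```text
clock: 14.05
eef_pos: [535.5, -79.9, 36.7]
eef_rot: [3.089, 0.002, 1.569]
wrist_force: [-0.1, -0.4, 0.2]
finger_gap: 56.3
```

>>> {"fn": "drive_tool", "kwargs": {"motion": [0,0,0,0,0,0,0,0,0,0,0,0,0,0,0,0], "jaw": 1}}

```text
clock: 14.38
eef_pos: [536.0, -81.6, 37.5]
eef_rot: [3.089, 0.002, 1.567]
wrist_force: [-1.0, 0.7, -0.9]
finger_gap: 33.4
```

>>> {"fn": "drive_tool", "kwargs": {"motion": [0,0,-41,0,0,0,-41,0,0,0,0,0]}}

```text
clock: 14.63
eef_pos: [530.7, -81.5, 121.5]
eef_rot: [3.093, 0.001, 1.567]
wrist_force: [0.5, 1.0, -0.1]
finger_gap: 33.8
```

```bash
python3 -c "
from h import *
go(469,-68,36,np.pi/2)"
```

```text
tool shift [ 13.3 -61.8  85.5] turn -0.004 pos [530.7 -81.5 121.5] yaw 1.567 t 14.6333
```

>>> {"fn": "drive_tool", "kwargs": {"motion": [3,-20,12,0,3,-20,12,0,3,-20,12,0,0,0,12,0,0,0,0,0]}}

```text
clock: 15.05
eef_pos: [473.4, -72.6, 73.9]
eef_rot: [3.082, 0.004, 1.568]
wrist_force: [-0.3, -0.6, -1.6]
finger_gap: 33.3
```

```bash
python3 -c "
from h import *
go(469,-72,36,np.pi/2)"
```

```text
tool shift [ 0.6 -4.4 37.9] turn -0.003 pos [473.4 -72.6  73.9] yaw 1.568 t 15.05
```

>>> {"fn": "drive_tool", "kwargs": {"motion": [0,-5,16,0,0,-2,12,0,0,-1,7,0,0,0,3,0]}}

```text
clock: 15.38
eef_pos: [469.9, -73.3, 37.3]
eef_rot: [3.076, 0.005, 1.568]
wrist_force: [-2.2, -0.8, 14.4]
finger_gap: 33.9
```

>>> {"fn": "drive_tool", "kwargs": {"motion": [0,0,0,0,0,0,0,0,0,0,0,0], "jaw": 0.4}}

```text
clock: 15.63
eef_pos: [471.5, -73.6, 38.7]
eef_rot: [3.074, 0.005, 1.568]
wrist_force: [0.3, 0.2, 0.1]
finger_gap: 50.2
```

>>> {"fn": "drive_tool", "kwargs": {"motion": [0,0,-41,0,0,0,-41,0,0,0,-41,0,0,0,-41,0]}}

```text
clock: 15.97
eef_pos: [457.2, -71.9, 201.0]
eef_rot: [3.089, 0.002, 1.568]
wrist_force: [-0.3, 0.1, 0.3]
finger_gap: 56.2
```

```bash
python3 -c "
from h import *
go(456,347,160,np.pi/2)"
```

```text
tool shift [418.9  -2.4  41. ] turn -0.003 pos [457.2 -71.9 201. ] yaw 1.568 t 15.9667
```

>>> {"fn": "drive_tool", "kwargs": {"motion": [41,0,0,0,41,0,0,0,41,0,0,0,41,0,0,0,41,0,0,0,41,0,0,0,41,0,0,0,41,0,0,0]}}

```text
clock: 16.63
eef_pos: [463.2, 257.7, 217.5]
eef_rot: [3.062, 0.002, 1.554]
wrist_force: [1.3, -0.8, 0.5]
finger_gap: 56.1
```

>>> {"fn": "drive_tool", "kwargs": {"motion": [41,0,0,0,30,0,0,0,0,0,0,0]}}

```text
clock: 16.88
eef_pos: [462.5, 336.8, 218.8]
eef_rot: [3.06, -0.0, 1.559]
wrist_force: [-0.2, -1.1, -0.2]
finger_gap: 56.3
```

Run:
```python
from h import *
go(456,347,76,np.pi/2); print(read_state()["eef_rot"])
i=camera_info("wrist"); w=camera("wrist")[:,:,::-1]; t=camera("top")[:,:,::-1]
import pickle; pickle.dump(i,open("w3.pkl","wb"))
cv2.imwrite("pics/w3.png",np.hstack([cv2.resize(w,(400,300)),cv2.resize(t[205:346,230:418],(400,300),interpolation=cv2.INTER_CUBIC)]))
for n,p in dict(K=(455,347,98),A=(471,277,98),B=(399,264,98),C=(386,334,98)).items(): print(n,np.round(np.array(proj("wrist",p,i))/1.6))
```

```text
tool shift [ 10.2  -6.6 142.8] turn -0.011 pos [462.5 336.8 218.8] yaw 1.559 t 16.8833
[ 3.05983425e+00 -3.85788302e-04  1.55931675e+00]
K [182. 140.]
A [195. 195.]
B [138. 207.]
C [123. 153.]
```

View pics/w3.png

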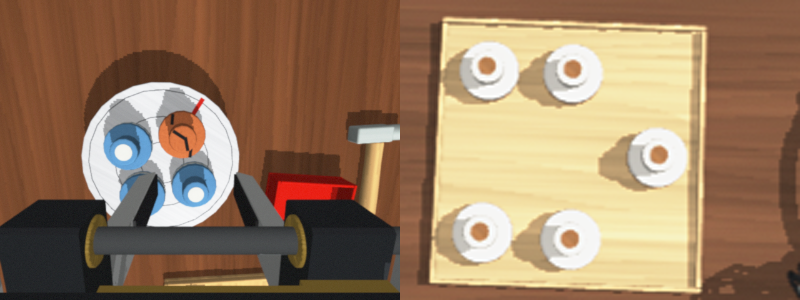

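>>> {"fn": "drive_tool", "kwargs": {"motion": [0,0,-41,0,0,0,-41,0,0,0,-41,0,0,0,-41,0,0,0,-41,0]}}

```text
clock: 17.4
eef_pos: [445.2, 326.5, 421.4]
eef_rot: [3.073, 0.01, 1.552]
wrist_force: [0.8, -0.7, -1.0]
finger_gap: 56.5
```

>>> {"fn": "drive_tool", "kwargs": {"motion": [0,0,25,0,0,0,25,0,0,0,25,0,0,0,25,0,0,0,25,0,0,0,25,0,0,0,25,0,0,0,25,0]}}

```text
clock: 18.07
eef_pos: [467.9, 316.3, 239.7]
eef_rot: [3.04, -0.011, 1.54]
wrist_force: [0.1, 0.2, 0.3]
finger_gap: 56.5
```

```bash
cat > m2.py <<'E'
from h import *
for p in ((487,66),(572,69),(658,155),(482,231),(570,239)):
    print(atz("top",230+(p[0]-400)*.47,205+p[1]*.47,53).round(1)+[1.5,0])
E
python3 m2.py; python3 -c "
from h import *
go(456,347,76,np.pi/2);print(read_state()['joints'])"
```

```text
[642.6  19.3]
[641.5 -67.9]
[ 555.3 -157.2]
[474.5  18.6]
[468.6 -70.1]
tool shift [ 30.3 -12.9 163.7] turn -0.031 pos [467.9 316.3 239.7] yaw 1.54 t 18.0667
[ 0.55197452  0.25627864  1.49967286 -0.0486666   1.29545086  0.59450391]
```

>>> {"fn": "drive_tool", "kwargs": {"motion": [0,0,-15,0,0,0,-15,0,0,0,-15,0,0,0,-15,0,0,0,-15,0,0,0,-15,0,0,0,-15,0,0,0,-15,0]}}

```text
clock: 18.73
eef_pos: [456.0, 301.4, 356.8]
eef_rot: [3.052, -0.001, 1.526]
wrist_force: [0.3, 0.0, 1.0]
finger_gap: 56.6
```

>>> {"fn": "drive_tool", "kwargs": {"motion": [0,0,41,0,0,0,41,0,0,0,41,0]}}

```text
clock: 18.98
eef_pos: [471.7, 299.1, 246.4]
eef_rot: [3.03, -0.015, 1.521]
wrist_force: [1.1, 1.3, -0.3]
finger_gap: 56.4
```

>>> {"fn": "drive_tool", "kwargs": {"motion": [0,0,0,0,0,0,0,0,0,0,0,0,0,0,0,0]}}

```text
clock: 19.32
eef_pos: [471.2, 294.3, 244.7]
eef_rot: [3.036, -0.011, 1.516]
wrist_force: [0.4, -0.5, -0.0]
finger_gap: 56.5
```

>>> {"fn": "drive_tool", "kwargs": {"motion": [8,30,0,0,8,30,0,0,8,30,0,0,8,30,0,0]}}

```text
clock: 19.65
eef_pos: [593.4, 320.5, 269.7]
eef_rot: [3.026, -0.016, 1.519]
wrist_force: [0.3, 0.8, 0.7]
finger_gap: 56.6
```

>>> {"fn": "drive_tool", "kwargs": {"motion": [0,-30,0,0,0,-30,0,0,0,-30,0,0,0,-30,0,0]}}

```text
clock: 19.98
eef_pos: [486.2, 329.3, 254.9]
eef_rot: [3.023, -0.018, 1.512]
wrist_force: [-0.9, 1.0, 0.6]
finger_gap: 56.1
```

>>> {"fn": "drive_tool", "kwargs": {"motion": [0,0,0,0,0,0,0,0]}}

```text
clock: 20.15
eef_pos: [482.7, 330.4, 259.1]
eef_rot: [3.02, -0.02, 1.515]
wrist_force: [0.0, 0.3, 0.7]
finger_gap: 56.7
```

>>> {"fn": "drive_tool", "kwargs": {"motion": [0,0,-41,0,0,0,-41,0,0,0,-25,0,0,0,-15,0,0,0,-8,0,0,0,-4,0,0,0,0,0]}}

```text
clock: 20.73
eef_pos: [467.9, 327.3, 406.1]
eef_rot: [3.01, -0.027, 1.514]
wrist_force: [0.6, 0.3, -1.5]
finger_gap: 56.1
```

>>> {"fn": "drive_tool", "kwargs": {"motion": [0,0,4,0,0,0,8,0,0,0,15,0,0,0,25,0,0,0,41,0,0,0,41,0,0,0,0,0,0,0,0,0]}}

```text
clock: 21.4
eef_pos: [485.1, 328.1, 258.5]
eef_rot: [3.018, -0.022, 1.513]
wrist_force: [-0.6, 0.7, 0.9]
finger_gap: 56.4
```

>>> {"fn": "drive_tool", "kwargs": {"motion": [0,0,0,0.125,0,0,0,0.125,0,0,0,0.125,0,0,0,0.125]}}

```text
clock: 21.73
eef_pos: [485.2, 328.4, 263.5]
eef_rot: [3.043, -0.08, 1.012]
wrist_force: [-0.3, 0.8, -0.2]
finger_gap: 56.7
```

>>> {"fn": "drive_tool", "kwargs": {"motion": [0,0,0,-0.125,0,0,0,-0.125,0,0,0,-0.125,0,0,0,-0.125,0,0,0,0]}}

```text
clock: 22.15
eef_pos: [486.3, 329.5, 274.9]
eef_rot: [3.009, -0.031, 1.498]
wrist_force: [-1.1, 0.7, -0.8]
finger_gap: 56.7
```

>>> {"fn": "drive_tool", "kwargs": {"motion": [0,0,0,0,0,0,0,0,0,0,0,0,0,0,0,0,0,0,0,0,0,0,0,0,0,0,0,0,0,0,0,0]}}

```text
clock: 22.82
eef_pos: [486.6, 330.0, 279.1]
eef_rot: [3.006, -0.035, 1.481]
wrist_force: [-0.0, -0.5, -0.4]
finger_gap: 56.3
```

>>> {"fn": "drive_tool", "kwargs": {"motion": [0,0,-4,0,0,0,-8,0,0,0,-15,0,0,0,-25,0,0,0,-41,0,0,0,-41,0,0,0,0,0,0,0,0,0]}}

```text
clock: 23.48
eef_pos: [465.9, 326.0, 420.5]
eef_rot: [3.008, -0.035, 1.48]
wrist_force: [0.3, -0.6, -0.4]
finger_gap: 56.2
```

>>> {"fn": "drive_tool", "kwargs": {"motion": [0,0,4,0,0,0,8,0,0,0,15,0,0,0,25,0,0,0,41,0,0,0,41,0,0,0,0,0,0,0,0,0]}}

```text
clock: 24.15
eef_pos: [483.0, 327.5, 275.9]
eef_rot: [3.013, -0.031, 1.48]
wrist_force: [-0.4, -0.0, 1.6]
finger_gap: 57.0
```

>>> {"fn": "drive_tool", "kwargs": {"motion": [0,0,-4,0,0,0,-8,0,0,0,-15,0,0,0,-25,0,0,0,-41,0,0,0,-41,0,0,0,0,0,0,0,0,0]}}

```text
clock: 24.82
eef_pos: [462.4, 324.3, 431.2]
eef_rot: [3.001, -0.041, 1.481]
wrist_force: [-0.3, -0.4, -0.7]
finger_gap: 56.6
```

>>> {"fn": "drive_tool", "kwargs": {"motion": [0,0,4,0,0,0,8,0,0,0,15,0,0,0,25,0,0,0,41,0,0,0,41,0,0,0,41,0]}}

```text
clock: 25.4
eef_pos: [488.8, 330.2, 261.4]
eef_rot: [2.987, -0.052, 1.482]
wrist_force: [1.2, 0.6, 0.0]
finger_gap: 56.4
```

```bash
python3 -c "
from h import *
s=read_state()
for k in ('joints','qd','effort','eef_rot','eef_pos'):print(k,s[k].round(3))"
```

```text
joints [ 0.556  0.263  1.446 -0.054  1.278  0.66 ]
qd [-0.048  0.389  0.657 -0.007 -1.029  0.009]
effort [ 5.8700e-01 -5.8345e+01 -3.9961e+01 -4.6000e-02  1.8510e+00 -1.0000e-02]
eef_rot [ 2.987 -0.052  1.482]
eef_pos [488.767 330.223 261.41 ]
```

>>> {"fn": "drive_tool", "kwargs": {"motion": [0,0,0,0,0,0,0,0,0,0,0,0,0,0,0,0,0,0,0,0,0,0,0,0,0,0,0,0,0,0,0,0]}}

```text
clock: 26.07
eef_pos: [487.4, 329.3, 260.4]
eef_rot: [2.992, -0.048, 1.481]
wrist_force: [0.2, 0.3, 0.4]
finger_gap: 56.0
```

>>> {"fn": "drive_tool", "kwargs": {"motion": [0,0,0,0,0,0,0,0,0,0,0,0,0,0,0,0,0,0,0,0,0,0,0,0,0,0,0,0,0,0,0,0]}}

```text
clock: 26.73
eef_pos: [487.5, 329.4, 261.4]
eef_rot: [2.991, -0.049, 1.482]
wrist_force: [-0.8, -0.5, 0.1]
finger_gap: 56.2
```

```bash
python3 -c "
from h import *
for i in range(3):
  camera('top');s=read_state();print(s['clock'],s['eef_rot'].round(4),s['eef_pos'].round(2),s['qd'].round(3))"
```

```text
26.7833 [ 2.9909 -0.0493  1.4816] [487.48 329.41 261.39] [ 0.002 -0.001  0.001  0.    -0.001  0.   ]
26.8333 [ 2.9908 -0.0493  1.4816] [487.48 329.42 261.43] [-0.001  0.002  0.    -0.001  0.001 -0.001]
26.8833 [ 2.9908 -0.0494  1.4816] [487.48 329.43 261.45] [ 0.    -0.    -0.002  0.002 -0.    -0.002]
```

>>> {"fn": "drive_tool", "kwargs": {"motion": [0,0,3,0,0,0,3,0,0,0,3,0,0,0,3,0,0,0,3,0,0,0,3,0,0,0,3,0,0,0,3,0]}}

```text
clock: 27.55
eef_pos: [491.5, 330.3, 235.3]
eef_rot: [2.991, -0.049, 1.482]
wrist_force: [-0.3, -0.8, 0.2]
finger_gap: 56.3
```

>>> {"fn": "drive_tool", "kwargs": {"motion": [0,0,-3,0,0,0,-3,0,0,0,-3,0,0,0,-3,0,0,0,-3,0,0,0,-3,0,0,0,-3,0,0,0,-3,0]}}

```text
clock: 28.22
eef_pos: [487.5, 329.4, 261.2]
eef_rot: [2.991, -0.049, 1.482]
wrist_force: [0.5, -0.6, 0.1]
finger_gap: 56.6
```

>>> {"fn": "drive_tool", "kwargs": {"motion": [0,0,-41,0,0,0,-41,0,0,0,-41,0,0,0,0,0,0,0,0,0,0,0,0,0,0,0,0,0]}}

```text
clock: 28.8
eef_pos: [466.8, 324.4, 388.7]
eef_rot: [2.991, -0.049, 1.482]
wrist_force: [-0.2, -0.8, 0.1]
finger_gap: 56.4
```

>>> {"fn": "drive_tool", "kwargs": {"motion": [0,0,41,0,0,0,41,0,0,0,41,0,0,0,0,0,0,0,0,0,0,0,0,0,0,0,0,0]}}

```text
clock: 29.38
eef_pos: [485.6, 328.3, 263.8]
eef_rot: [2.993, -0.048, 1.481]
wrist_force: [0.7, 0.0, 0.9]
finger_gap: 56.3
```

>>> {"fn": "drive_tool", "kwargs": {"motion": [-20,-35,0,0,-20,-35,0,0,-20,-35,0,0,0,0,0,0,0,0,0,0,0,0,0,0,0,0,0,0]}}

```text
clock: 29.97
eef_pos: [375.3, 278.7, 254.1]
eef_rot: [2.982, -0.057, 1.482]
wrist_force: [-0.1, -0.2, 0.5]
finger_gap: 56.2
```

>>> {"fn": "drive_tool", "kwargs": {"motion": [20,35,0,0,20,35,0,0,20,35,0,0,0,0,0,0,0,0,0,0,0,0,0,0,0,0,0,0]}}

```text
clock: 30.55
eef_pos: [491.9, 331.3, 274.7]
eef_rot: [2.982, -0.057, 1.481]
wrist_force: [-0.4, -0.1, 0.1]
finger_gap: 56.9
```

>>> {"fn": "drive_tool", "kwargs": {"motion": [-36,20,0,0,-36,20,0,0,-36,20,0,0,0,0,0,0,0,0,0,0,0,0,0,0,0,0,0,0]}}

```text
clock: 31.13
eef_pos: [538.7, 214.7, 281.2]
eef_rot: [2.978, -0.059, 1.486]
wrist_force: [0.5, 0.2, 0.2]
finger_gap: 56.6
```

>>> {"fn": "drive_tool", "kwargs": {"motion": [36,-20,0,0,36,-20,0,0,36,-20,0,0,0,0,0,0,0,0,0,0,0,0,0,0,0,0,0,0]}}

```text
clock: 31.72
eef_pos: [482.7, 336.2, 278.4]
eef_rot: [2.976, -0.06, 1.492]
wrist_force: [-0.2, -0.7, -0.6]
finger_gap: 56.4
```

>>> {"fn": "drive_tool", "kwargs": {"motion": [-9,-12,10,0,-9,-12,10,0,-9,-12,10,0,-9,-12,10,0,-9,-12,10,0,-9,-12,10,0,-9,-12,10,0,-9,-12,10,0]}}

```text
clock: 32.38
eef_pos: [397.4, 269.7, 178.0]
eef_rot: [2.971, -0.064, 1.484]
wrist_force: [-0.1, 0.7, 0.1]
finger_gap: 56.5
```

>>> {"fn": "drive_tool", "kwargs": {"motion": [-7,-9,0,0,-5,-6,0,0,-3,-4,0,0,0,0,0,0,0,0,0,0]}}

```text
clock: 32.8
eef_pos: [375.9, 251.4, 171.8]
eef_rot: [2.972, -0.062, 1.477]
wrist_force: [-0.2, 0.3, 0.8]
finger_gap: 56.2
```

>>> {"fn": "drive_tool", "kwargs": {"motion": [24,31,0,0,24,31,0,0,24,31,0,0,0,0,0,0,0,0,0,0,0,0,0,0]}}

```text
clock: 33.3
eef_pos: [479.0, 314.9, 190.8]
eef_rot: [2.974, -0.061, 1.475]
wrist_force: [-0.8, -0.3, 0.5]
finger_gap: 56.3
```

>>> {"fn": "drive_tool", "kwargs": {"motion": [-3,-4,0,0,-6,-8,0,0,-9,-12,0,0,-9,-12,0,0,-9,-12,0,0,-9,-12,0,0,-9,-12,0,0,-9,-12,0,0]}}

```text
clock: 33.97
eef_pos: [381.8, 255.3, 172.3]
eef_rot: [2.973, -0.062, 1.475]
wrist_force: [0.7, -0.3, -0.1]
finger_gap: 56.5
```

>>> {"fn": "drive_tool", "kwargs": {"motion": [-6,-7,0,0,-3,-3,0,0,0,0,0,0,0,0,0,0]}}

```text
clock: 34.3
eef_pos: [366.2, 244.4, 170.4]
eef_rot: [2.971, -0.063, 1.475]
wrist_force: [-0.2, -0.2, -0.2]
finger_gap: 56.5
```

>>> {"fn": "drive_tool", "kwargs": {"motion": [24,31,0,0,24,31,0,0,24,31,0,0,0,0,0,0,0,0,0,0,0,0,0,0]}}

```text
clock: 34.8
eef_pos: [467.5, 308.2, 188.9]
eef_rot: [2.974, -0.061, 1.475]
wrist_force: [0.2, -0.4, -0.7]
finger_gap: 56.4
```

```bash
cat >> h.py <<'E'
from scipy.spatial.transform import Rotation as Ro
def go(x,y,z,rows=True):
    s=read_state(); R=Ro.from_euler("xyz",s["eef_rot"]).as_matrix(); p=s["eef_pos"]
    d=R.T@(np.array([x,y,z])-p); g=R.T@[0,0,-1]; ph=np.arctan2(g[1],g[0]); ph=(ph+np.pi/2)%np.pi-np.pi/2
    print("tool",d.round(1),"perTool up10",(R.T@[0,0,10]).round(1),"turn",round(ph,3),"tilt g",g.round(3),"tips lean",R[:2,2].round(3),"pos",p.round(1),"rot",s["eef_rot"].round(3),"j",s["joints"].round(2)[[0,5]],"t",round(s["clock"],1))
E
python3 -c "
from h import *
go(456,347,130)"
```

```text
tool [ 33.8 -25.2  57.7] perTool up10 [ 0.6  1.7 -9.8] turn 1.219 tilt g [-0.061 -0.167  0.984] tips lean [0.172 0.044] pos [467.5 308.2 188.9] rot [ 2.974 -0.061  1.475] j [0.54 0.67] t 34.8
```

>>> {"fn": "drive_tool", "kwargs": {"motion": [0,0,0,0.03,0,0,0,0.06,0,0,0,0.06,0,0,0,0.06,0,0,0,0.06,0,0,0,0.06,0,0,0,0.06,0,0,0,0.06]}}

```text
clock: 35.47
eef_pos: [462.0, 305.0, 189.1]
eef_rot: [3.019, -0.13, 1.009]
wrist_force: [0.1, -0.0, 0.1]
finger_gap: 56.5
```

>>> {"fn": "drive_tool", "kwargs": {"motion": [0,0,0,0.06,0,0,0,0.06,0,0,0,0.06,0,0,0,0.06,0,0,0,0.06,0,0,0,0.06,0,0,0,0.06,0,0,0,0.06]}}

```text
clock: 36.13
eef_pos: [456.1, 301.5, 190.6]
eef_rot: [3.098, -0.174, 0.5]
wrist_force: [-0.8, -0.3, 0.2]
finger_gap: 56.1
```

>>> {"fn": "drive_tool", "kwargs": {"motion": [0,0,0,0.06,0,0,0,0.06,0,0,0,0.06,0,0,0,0.06,0,0,0,0.03,0,0,0,0,0,0,0,0]}}

```text
clock: 36.72
eef_pos: [451.1, 298.6, 191.9]
eef_rot: [-3.133, -0.181, 0.209]
wrist_force: [0.9, -0.4, -0.7]
finger_gap: 56.5
```

```bash
python3 -c "
from h import *
go(456,347,130)
a=camera('top');cv2.imwrite('pics/t4.png',cv2.resize(a[270:400,70:210],(800,742))[:600,:,::-1])"
```

```text
tool [  3.5 -45.8  63.9] perTool up10 [ 1.8 -0.1 -9.8] turn -0.045 tilt g [-0.18   0.008  0.984] tips lean [0.174 0.045] pos [451.1 298.6 191.9] rot [-3.133 -0.181  0.209] j [0.54 1.93] t 36.7
```

>>> {"fn": "drive_tool", "kwargs": {"motion": [1,-4,5,0,1,-9,12,0,1,-9,12,0,1,-9,12,0,1,-9,12,0,1,-5,9,0,0,0,0,0,0,0,0,0], "jaw": 0.42}}

```text
clock: 37.43
eef_pos: [457.3, 351.4, 124.5]
eef_rot: [-3.135, -0.179, 0.215]
wrist_force: [-0.0, -0.2, 0.3]
finger_gap: 54.7
```

```bash
python3 -c "
from h import *
go(459,347,77)"
```

```text
tool [-7.8  5.  46.8] perTool up10 [ 1.8 -0.1 -9.8] turn -0.036 tilt g [-0.178  0.007  0.984] tips lean [0.173 0.044] pos [457.3 351.4 124.5] rot [-3.135 -0.179  0.215] j [0.62 2.02] t 37.4
```

View pics/t4.png

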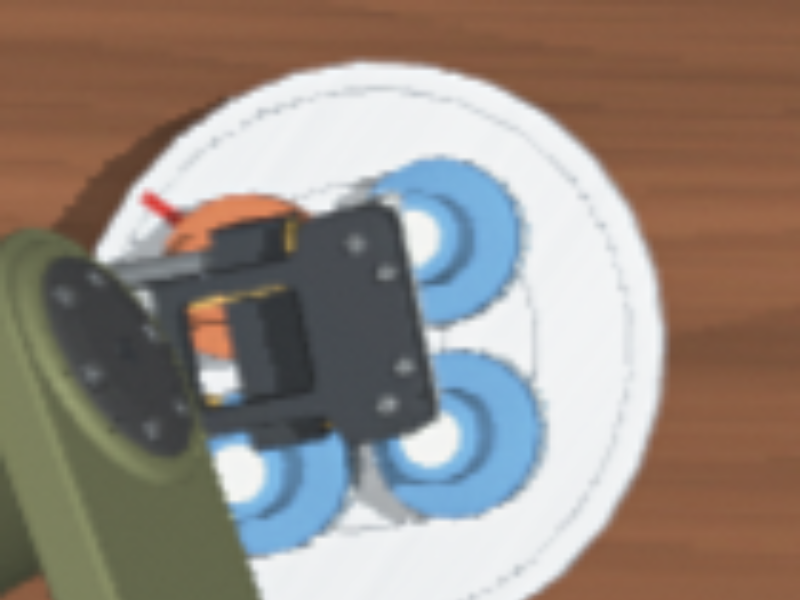

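>>> {"fn": "drive_tool", "kwargs": {"motion": [-2,3,6,0,-2,2,10,0,-2,0,10,0,-1,0,10,0,-1,0,8,0,0,0,3,0,0,0,0,0]}}

```text
clock: 38.02
eef_pos: [459.6, 345.4, 72.9]
eef_rot: [-3.134, -0.181, 0.213]
wrist_force: [-0.1, -1.1, 7.7]
finger_gap: 54.6
```

>>> {"fn": "drive_tool", "kwargs": {"motion": [0,0,0,0,0,0,0,0,0,0,0,0,0,0,0,0], "jaw": 1}}

```text
clock: 38.35
eef_pos: [460.8, 346.0, 74.1]
eef_rot: [-3.133, -0.184, 0.213]
wrist_force: [-1.0, 0.3, -0.8]
finger_gap: 33.6
```

```bash
python3 -c "
from h import *
go(459,347,190)"
```

```text
tool [  19.7   -2.3 -114.2] perTool up10 [ 1.8 -0.1 -9.8] turn -0.045 tilt g [-0.183  0.008  0.983] tips lean [0.177 0.047] pos [460.8 346.   74.1] rot [-3.133 -0.184  0.213] j [0.61 2.02] t 38.4
```

>>> {"fn": "drive_tool", "kwargs": {"motion": [1,0,-5,0,2,0,-12,0,2,0,-12,0,2,0,-12,0,2,0,-12,0,0,0,0,0]}}

```text
clock: 38.85
eef_pos: [458.9, 344.8, 129.7]
eef_rot: [-3.135, -0.18, 0.213]
wrist_force: [-0.3, 0.3, -0.8]
finger_gap: 33.3
```

```bash
python3 -c "
from h import *
go(660,200,120)"
```

```text
tool [161.5 184.3  37.9] perTool up10 [ 1.8 -0.1 -9.8] turn -0.038 tilt g [-0.179  0.007  0.984] tips lean [0.173 0.045] pos [458.9 344.8 129.7] rot [-3.135 -0.18   0.213] j [0.61 2.  ] t 38.9
```

>>> {"fn": "drive_tool", "kwargs": {"motion": [5,6,1,0,11,12,3,0,11,12,3,0,11,12,3,0,11,12,3,0,11,12,3,0,11,12,3,0,11,12,3,0]}}

```text
clock: 39.52
eef_pos: [563.8, 270.4, 116.4]
eef_rot: [-3.136, -0.174, 0.218]
wrist_force: [0.1, 1.4, -1.4]
finger_gap: 33.5
```

>>> {"fn": "drive_tool", "kwargs": {"motion": [11,12,3,0,11,12,3,0,11,12,2,0,11,12,2,0,11,12,2,0,11,12,2,0,8,10,2,0,0,0,0,0]}}

```text
clock: 40.18
eef_pos: [661.1, 195.4, 101.8]
eef_rot: [-3.138, -0.162, 0.214]
wrist_force: [-0.6, -1.1, -1.7]
finger_gap: 33.5
```

```bash
python3 -c "
from h import *
go(660,200,32)
print(proj('wrist',(655,199,42)))"
```

```text
tool [-11.4  -4.4  68.9] perTool up10 [ 1.6 -0.  -9.9] turn -0.023 tilt g [-0.162  0.004  0.987] tips lean [0.157 0.038] pos [661.1 195.4 101.8] rot [-3.138 -0.162  0.214] j [0.23 1.59] t 40.2
(np.float64(305.3631030261843), np.float64(281.9398639390821))
```

>>> {"fn": "drive_tool", "kwargs": {"motion": [-2,-4,8,0,-2,-1,12,0,-2,0,12,0,-2,0,12,0,-2,0,12,0,-1,0,8,0,0,0,3,0,0,0,0,0]}}

```text
clock: 40.85
eef_pos: [657.2, 202.3, 28.2]
eef_rot: [-3.139, -0.16, 0.216]
wrist_force: [0.2, -0.5, -1.6]
finger_gap: 33.6
```

>>> {"fn": "drive_tool", "kwargs": {"motion": [0,0,0,0,0,0,0,0,0,0,0,0], "jaw": 0.5}}

```text
clock: 41.1
eef_pos: [657.7, 203.1, 28.5]
eef_rot: [-3.138, -0.163, 0.217]
wrist_force: [-0.3, 0.1, 2.3]
finger_gap: 46.2
```

>>> {"fn": "drive_tool", "kwargs": {"motion": [1,0,-5,0,2,0,-12,0,2,0,-12,0,2,0,-12,0,2,0,-12,0,2,0,-12,0,2,0,-12,0,2,0,-12,0]}}

```text
clock: 41.77
eef_pos: [657.3, 202.8, 125.9]
eef_rot: [-3.138, -0.161, 0.217]
wrist_force: [0.9, -0.5, 0.4]
finger_gap: 47.2
```

```bash
python3 -c "
from h import *
go(475,277,135)
i=camera_info('wrist');print(proj('wrist',(655,199,53),i));cv2.imwrite('pics/w5.png',cv2.resize(camera('wrist'),(480,360))[:,:,::-1])"
```

```text
tool [-158.5 -111.9  -34.5] perTool up10 [ 1.6 -0.  -9.9] turn -0.02 tilt g [-0.16   0.003  0.987] tips lean [0.155 0.038] pos [657.3 202.8 125.9] rot [-3.138 -0.161  0.217] j [0.25 1.6 ] t 41.8
(np.float64(318.1131083186707), np.float64(275.0824808778601))
```

View pics/w5.png

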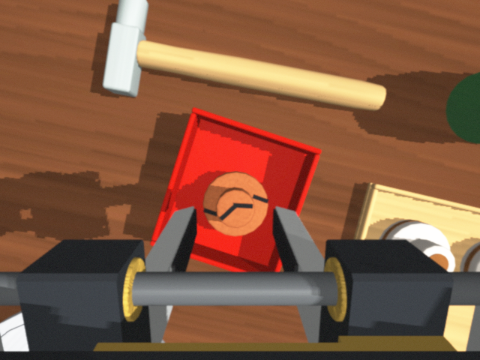

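```bash
cat >> h.py <<'E'
def blues(im,box=(60,250,400,400)):
    "blue blobs (RGB picture): bounding-circle centres of the feet"
    x0,y0,x1,y1=box; c=im[y0:y1,x0:x1].astype(int); m=((c[:,:,2]-c[:,:,0])>40).astype(np.uint8)
    cs,_=cv2.findContours(m,cv2.RETR_EXTERNAL,cv2.CHAIN_APPROX_NONE)
    out=[]
    for k in cs:
        if cv2.contourArea(k)>150:
            (u,v),r=cv2.minEnclosingCircle(k); out.append((u+x0,v+y0,r))
    return out
E
python3 - <<'E'
from h import *
for im in(cv2.imread("pics/top0.png")[:,:,::-1],camera("top")):
    for u,v,r in blues(im): print(np.round([u,v,r],1),atz("top",u,v,70).round(1))
E
```

```text
[116.5 352.2  15.4] [384.8 332.4]
[149.8 345.8  15. ] [399.6 263.6]
[146.1 312.   14.9] [469.9 275.8]
```

>>> {"fn": "drive_tool", "kwargs": {"motion": [-5,-4,-1,0,-11,-8,-2,0,-11,-8,-2,0,-11,-8,-2,0,-11,-8,-2,0,-11,-8,-2,0,-11,-8,-2,0,-11,-8,-2,0]}}

```text
clock: 42.53
eef_pos: [556.7, 244.1, 124.6]
eef_rot: [-3.139, -0.158, 0.215]
wrist_force: [0.3, 1.0, -0.1]
finger_gap: 47.2
```

>>> {"fn": "drive_tool", "kwargs": {"motion": [-11,-8,-2,0,-11,-8,-2,0,-11,-8,-2,0,-11,-8,-2,0,-11,-8,-2,0,-11,-8,-2,0,-8,-6,-2,0,0,0,0,0], "jaw": 0.42}}

```text
clock: 43.2
eef_pos: [459.5, 282.5, 121.9]
eef_rot: [-3.141, -0.149, 0.218]
wrist_force: [-0.0, -0.7, -0.2]
finger_gap: 54.6
```

Run:
```python
from h import *
go(474,277,77)
i=camera_info("wrist"); w=camera("wrist");a=camera("top")
for u,v,r in blues(w,(0,0,640,480)): print("w",np.round([u,v,r],1),atz("wrist",u,v,72,i).round(1))
for n,p in dict(A=(471,277,98),B=(399,264,98),C=(386,334,98)).items(): print(n,np.round(np.array(proj("wrist",p,i))))
cv2.imwrite("pics/w6.png",np.hstack([cv2.resize(w,(400,300)),cv2.resize(a,(400,300))])[:,:,::-1])
```

```text
tool [ 6.1  8.6 46.3] perTool up10 [ 1.5 -0.  -9.9] turn -0.007 tilt g [-0.149  0.001  0.989] tips lean [0.145 0.033] pos [459.5 282.5 121.9] rot [-3.141 -0.149  0.218] j [0.5  1.88] t 43.2
w [321.  407.5  34. ] [381.5 260.1]
w [227.5 415.5  16.3] [364.3 314.3]
w [245.5 353.3  11.4] [404.5 311.5]
w [321.5 360.   48.5] [410.4 266.3]
w [324.  254.6  51.8] [472.6 278.8]
A [328. 264.]
B [322. 399.]
C [189. 394.]
```

View pics/w6.png

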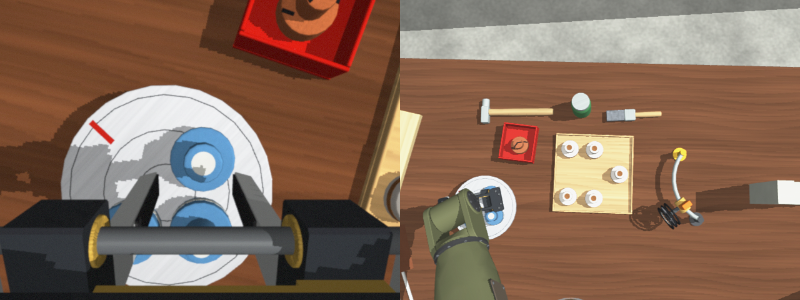

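>>> {"fn": "drive_tool", "kwargs": {"motion": [4,4,5,0,3,3,10,0,1,1,10,0,0,0,10,0,0,0,7,0,0,0,3,0,0,0,0,0]}}

```text
clock: 43.88
eef_pos: [481.0, 275.1, 72.6]
eef_rot: [-3.141, -0.149, 0.214]
wrist_force: [-4.3, 1.0, 12.8]
finger_gap: 54.4
```

>>> {"fn": "drive_tool", "kwargs": {"motion": [0,0,0,0,0,0,0,0,0,0,0,0,0,0,0,0], "jaw": 1}}

```text
clock: 44.22
eef_pos: [482.0, 276.2, 73.4]
eef_rot: [-3.139, -0.151, 0.214]
wrist_force: [-1.3, -1.8, 1.9]
finger_gap: 33.4
```

```bash
python3 -c "
from h import *
go(475,277,130)"
```

```text
tool [  1.9  -2.4 -56.9] perTool up10 [ 1.5 -0.  -9.9] turn -0.017 tilt g [-0.151  0.003  0.989] tips lean [0.147 0.034] pos [482.  276.2  73.4] rot [-3.139 -0.151  0.214] j [0.47 1.86] t 44.2
```

>>> {"fn": "drive_tool", "kwargs": {"motion": [1,0,-5,0,2,0,-12,0,2,0,-12,0,2,0,-12,0,2,4,-10,0,2,8,0,0,2,12,0,0,2,15,0,0]}}

```text
clock: 44.88
eef_pos: [496.0, 238.1, 126.8]
eef_rot: [-3.141, -0.146, 0.217]
wrist_force: [0.3, -0.2, -1.9]
finger_gap: 33.9
```

>>> {"fn": "drive_tool", "kwargs": {"motion": [2,15,0,0,2,15,0,0,2,15,0,0,2,15,0,0,2,15,0,0,2,15,0,0,2,15,0,0,2,15,0,0]}}

```text
clock: 45.55
eef_pos: [538.0, 112.9, 124.7]
eef_rot: [3.141, -0.14, 0.216]
wrist_force: [1.1, 0.6, -1.8]
finger_gap: 33.8
```

>>> {"fn": "drive_tool", "kwargs": {"motion": [2,15,0,0,2,15,0,0,2,15,0,0,1,15,0,0,1,12,0,0,0,8,0,0,0,0,0,0]}}

```text
clock: 46.13
eef_pos: [562.7, 24.8, 121.8]
eef_rot: [3.141, -0.134, 0.211]
wrist_force: [0.5, 0.2, -0.8]
finger_gap: 33.5
```

```bash
python3 -c "
from h import *
go(566,20,60);go(566,20,29)"
```

```text
tool [-6.1  5.4 61.5] perTool up10 [ 1.3  0.  -9.9] turn 0.003 tilt g [-0.134 -0.     0.991] tips lean [0.131 0.028] pos [562.7  24.8 121.8] rot [ 3.141 -0.134  0.211] j [-0.04  1.3 ] t 46.1
tool [-10.2   5.4  92.2] perTool up10 [ 1.3  0.  -9.9] turn 0.003 tilt g [-0.134 -0.     0.991] tips lean [0.131 0.028] pos [562.7  24.8 121.8] rot [ 3.141 -0.134  0.211] j [-0.04  1.3 ] t 46.1
```

>>> {"fn": "drive_tool", "kwargs": {"motion": [-1,3,5,0,-1,2,12,0,-2,0,12,0,-1,0,12,0,-1,0,12,0,-1,0,12,0,-1,0,10,0,-1,0,7,0]}}

```text
clock: 46.8
eef_pos: [564.5, 21.7, 33.9]
eef_rot: [3.141, -0.135, 0.214]
wrist_force: [0.4, -0.9, -2.1]
finger_gap: 33.3
```

```bash
python3 -c "
from h import *
go(566,20,29)"
```

```text
tool [0.4 2.  5. ] perTool up10 [ 1.3  0.  -9.9] turn 0.003 tilt g [-0.134 -0.     0.991] tips lean [0.131 0.028] pos [564.5  21.7  33.9] rot [ 3.141 -0.135  0.214] j [-0.04  1.28] t 46.8
```

>>> {"fn": "drive_tool", "kwargs": {"motion": [0,1,4,0,0,0,2,0,0,0,0,0]}}

```text
clock: 47.05
eef_pos: [565.4, 21.3, 28.3]
eef_rot: [3.141, -0.134, 0.215]
wrist_force: [-0.3, -0.4, -1.7]
finger_gap: 33.4
```

>>> {"fn": "drive_tool", "kwargs": {"motion": [0,0,0,0,0,0,0,0,0,0,0,0], "jaw": 0.42}}

```text
clock: 47.3
eef_pos: [566.3, 21.3, 29.4]
eef_rot: [3.141, -0.137, 0.215]
wrist_force: [0.4, -0.4, -0.2]
finger_gap: 50.0
```

>>> {"fn": "drive_tool", "kwargs": {"motion": [1,0,-5,0,2,0,-12,0,2,0,-12,0,2,0,-12,0,2,0,-12,0,2,0,-12,0,2,0,-12,0,2,0,-12,0]}}

```text
clock: 47.97
eef_pos: [568.3, 22.1, 123.6]
eef_rot: [3.141, -0.134, 0.215]
wrist_force: [-0.9, 0.7, -0.8]
finger_gap: 54.6
```

>>> {"fn": "drive_tool", "kwargs": {"motion": [-3,-8,0,0,-6,-15,0,0,-6,-15,0,0,-6,-15,0,0,-6,-15,0,0,-6,-15,0,0,-6,-15,0,0,-6,-15,0,0]}}

```text
clock: 48.63
eef_pos: [497.0, 127.6, 117.8]
eef_rot: [3.14, -0.138, 0.212]
wrist_force: [-0.2, 0.2, 0.3]
finger_gap: 54.2
```

>>> {"fn": "drive_tool", "kwargs": {"motion": [-6,-15,0,0,-6,-15,0,0,-6,-15,0,0,-6,-15,0,0,-6,-15,0,0,-6,-15,0,0,-6,-15,0,0,-6,-15,0,0]}}

```text
clock: 49.3
eef_pos: [415.7, 241.9, 106.9]
eef_rot: [3.141, -0.135, 0.213]
wrist_force: [0.2, 0.7, 0.3]
finger_gap: 54.3
```

Run:
```python
from h import *
go(402,264,77)
i=camera_info("wrist"); w=camera("wrist");a=camera("top")
for n,p in dict(B=(399,264,98),C=(386,334,98)).items(): print(n,np.round(np.array(proj("wrist",p,i))/1.6))
cv2.imwrite("pics/w7.png",np.hstack([cv2.resize(w,(400,300)),cv2.resize(a[205:346,230:418],(400,300))])[:,:,::-1])
```

```text
tool [-12.7 -24.5  28.5] perTool up10 [ 1.3  0.  -9.9] turn 0.006 tilt g [-0.134 -0.001  0.991] tips lean [0.132 0.028] pos [415.7 241.9 106.9] rot [ 3.141 -0.135  0.213] j [0.47 1.85] t 49.3
B [163. 195.]
C [ 72. 192.]
```

View pics/w7.png

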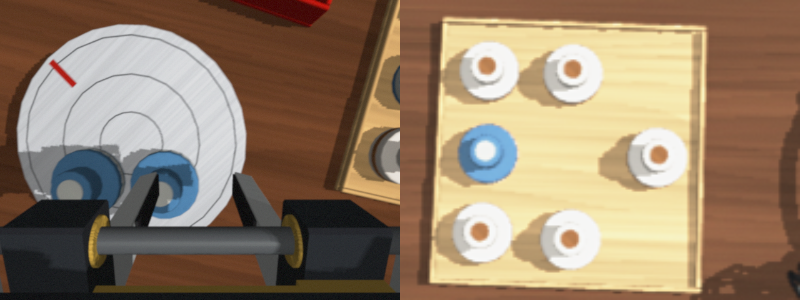

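>>> {"fn": "drive_tool", "kwargs": {"motion": [-3,-6,-4,0,-4,-10,0,0,-3,-8,0,0,0,0,0,0,0,0,0,0]}}

```text
clock: 49.82
eef_pos: [398.7, 264.1, 109.6]
eef_rot: [3.141, -0.134, 0.215]
wrist_force: [0.0, -0.7, -0.5]
finger_gap: 54.7
```

```bash
python3 -c "
from h import *
go(403,264,77)"
```

```text
tool [-0.2  1.  32.8] perTool up10 [ 1.3  0.  -9.9] turn 0.007 tilt g [-0.134 -0.001  0.991] tips lean [0.131 0.028] pos [398.7 264.1 109.6] rot [ 3.141 -0.134  0.215] j [0.53 1.92] t 49.8
```

>>> {"fn": "drive_tool", "kwargs": {"motion": [0,1,5,0,0,0,10,0,0,0,9,0,0,0,6,0,0,0,2,0,0,0,0,0]}}

```text
clock: 50.32
eef_pos: [404.2, 262.2, 73.6]
eef_rot: [3.14, -0.133, 0.213]
wrist_force: [-0.1, -0.0, 0.5]
finger_gap: 54.4
```

>>> {"fn": "drive_tool", "kwargs": {"motion": [0,0,0,0,0,0,0,0,0,0,0,0,0,0,0,0], "jaw": 1}}

```text
clock: 50.65
eef_pos: [404.5, 262.3, 73.7]
eef_rot: [3.14, -0.133, 0.213]
wrist_force: [0.7, -0.2, -1.9]
finger_gap: 33.7
```

>>> {"fn": "drive_tool", "kwargs": {"motion": [1,0,-5,0,2,0,-12,0,2,0,-12,0,2,0,-12,0,2,0,-12,0,1,0,-6,0,0,0,0,0]}}

```text
clock: 51.23
eef_pos: [405.7, 262.4, 137.7]
eef_rot: [3.14, -0.132, 0.213]
wrist_force: [0.3, -0.2, -0.8]
finger_gap: 33.8
```

```bash
python3 -c "
from h import *
go(473,-156,125)"
```

```text
tool [-24.3 423.2  10.4] perTool up10 [ 1.3  0.  -9.9] turn 0.016 tilt g [-0.131 -0.002  0.991] tips lean [0.129 0.026] pos [405.7 262.4 137.7] rot [ 3.14  -0.132  0.213] j [0.52 1.9 ] t 51.2
```

>>> {"fn": "drive_tool", "kwargs": {"motion": [0,8,0,0,-1,17,0,0,-1,17,0,0,-1,17,0,0,-1,17,0,0,-1,17,0,0,-1,17,0,0,-1,17,0,0]}}

```text
clock: 51.9
eef_pos: [423.9, 130.0, 132.4]
eef_rot: [3.139, -0.126, 0.218]
wrist_force: [1.8, -0.0, -1.8]
finger_gap: 33.4
```

>>> {"fn": "drive_tool", "kwargs": {"motion": [-1,17,0,0,-1,17,0,0,-1,17,0,0,-1,17,0,0,-1,17,0,0,-1,17,0,0,-1,17,0,0,-1,17,0,0]}}

```text
clock: 52.57
eef_pos: [441.6, -15.4, 126.0]
eef_rot: [3.139, -0.117, 0.217]
wrist_force: [1.3, 0.5, -1.1]
finger_gap: 33.7
```

>>> {"fn": "drive_tool", "kwargs": {"motion": [-1,17,0,0,-1,17,0,0,-1,17,0,0,-1,17,0,0,-1,17,0,0,-1,17,0,0,-1,12,0,0,0,6,0,0]}}

```text
clock: 53.23
eef_pos: [455.8, -144.7, 119.2]
eef_rot: [-3.14, -0.109, 0.214]
wrist_force: [-0.5, -0.2, -1.6]
finger_gap: 33.3
```

```bash
python3 -c "
from h import *
go(474,-156,29.5)"
```

```text
tool [ 5.5 15.  90.8] perTool up10 [ 1.1 -0.  -9.9] turn -0.011 tilt g [-0.109  0.001  0.994] tips lean [0.106 0.024] pos [ 455.8 -144.7  119.2] rot [-3.14  -0.109  0.214] j [-0.42  0.89] t 53.2
```

>>> {"fn": "drive_tool", "kwargs": {"motion": [2,6,4,0,2,6,12,0,1,3,13,0,1,0,13,0,0,0,13,0,0,0,13,0,0,0,10,0,0,0,0,0]}}

```text
clock: 53.9
eef_pos: [472.5, -157.3, 34.9]
eef_rot: [-3.139, -0.107, 0.213]
wrist_force: [-0.0, 0.7, -1.2]
finger_gap: 33.8
```

```bash
python3 -c "
from h import *
go(473,-156,29.5)"
```

```text
tool [ 0.2 -1.2  5.5] perTool up10 [ 1.1 -0.  -9.9] turn -0.026 tilt g [-0.106  0.003  0.994] tips lean [0.103 0.025] pos [ 472.5 -157.3   34.9] rot [-3.139 -0.107  0.213] j [-0.43  0.87] t 53.9
```

>>> {"fn": "drive_tool", "kwargs": {"motion": [0,-1,4,0,0,0,2,0,0,0,0,0]}}

```text
clock: 54.15
eef_pos: [473.0, -155.8, 29.1]
eef_rot: [-3.139, -0.106, 0.214]
wrist_force: [-0.1, -0.5, -1.3]
finger_gap: 33.6
```

>>> {"fn": "drive_tool", "kwargs": {"motion": [0,0,0,0,0,0,0,0,0,0,0,0], "jaw": 0.42}}

```text
clock: 54.4
eef_pos: [473.9, -156.0, 30.5]
eef_rot: [-3.14, -0.109, 0.214]
wrist_force: [-0.2, -0.3, -1.3]
finger_gap: 50.6
```

>>> {"fn": "drive_tool", "kwargs": {"motion": [1,0,-5,0,1,0,-14,0,1,0,-14,0,1,0,-14,0,1,0,-14,0,1,0,-14,0,1,0,-14,0,1,0,-12,0]}}

```text
clock: 55.07
eef_pos: [470.3, -156.5, 137.9]
eef_rot: [-3.14, -0.108, 0.214]
wrist_force: [0.7, 0.6, -1.1]
finger_gap: 54.7
```

>>> {"fn": "drive_tool", "kwargs": {"motion": [0,-8,0,0,1,-17,0,0,1,-17,0,0,1,-17,0,0,1,-17,0,0,1,-17,0,0,1,-17,0,0,1,-17,0,0]}}

```text
clock: 55.73
eef_pos: [448.7, -25.5, 140.1]
eef_rot: [3.14, -0.113, 0.21]
wrist_force: [1.0, 0.0, -0.2]
finger_gap: 54.4
```

>>> {"fn": "drive_tool", "kwargs": {"motion": [1,-17,0,0,1,-17,0,0,1,-17,0,0,1,-17,0,0,1,-17,0,0,1,-17,0,0,1,-17,0,0,1,-17,0,0]}}

```text
clock: 56.4
eef_pos: [422.3, 119.1, 137.9]
eef_rot: [3.141, -0.111, 0.21]
wrist_force: [0.6, -0.2, 0.4]
finger_gap: 54.5
```

>>> {"fn": "drive_tool", "kwargs": {"motion": [1,-17,0,0,1,-17,0,0,1,-17,0,0,1,-17,0,0,1,-17,0,0,1,-17,0,0,1,-17,0,0,0,-8,0,0]}}

```text
clock: 57.07
eef_pos: [395.7, 254.1, 135.7]
eef_rot: [3.141, -0.11, 0.213]
wrist_force: [0.7, 0.5, 1.1]
finger_gap: 54.5
```

```bash
python3 -c "
from h import *
go(391,335,110)
i=camera_info('wrist');w=camera('wrist')
for u,v,r in blues(w,(0,0,640,480)): print(np.round([u,v,r]),atz('wrist',u,v,72,i).round())"
```

```text
tool [  9.6 -80.   26.9] perTool up10 [ 1.1  0.  -9.9] turn 0.001 tilt g [-0.109 -0.     0.994] tips lean [0.107 0.023] pos [395.7 254.1 135.7] rot [ 3.141 -0.11   0.213] j [0.51 1.89] t 57.1
[214. 273.  49.] [379. 314.]
```

>>> {"fn": "drive_tool", "kwargs": {"motion": [0,-8,0,0,1,-16,1,0,1,-12,1,0,0,-6,0,0,0,0,0,0,0,0,0,0]}}

```text
clock: 57.62
eef_pos: [387.4, 296.5, 132.8]
eef_rot: [3.141, -0.108, 0.213]
wrist_force: [-1.1, -1.1, 0.3]
finger_gap: 54.7
```

```bash
python3 -c "
from h import *
go(391,335,77)
i=camera_info('wrist');w=camera('wrist');import pickle;pickle.dump(i,open('w8.pkl','wb'));print(np.round(proj('wrist',(388,335,98),i)))
cv2.imwrite('pics/w8.png',w[:,:,::-1])"
```

```text
tool [  5.5 -36.9  56.7] perTool up10 [ 1.1  0.  -9.9] turn 0.008 tilt g [-0.108 -0.001  0.994] tips lean [0.106 0.022] pos [387.4 296.5 132.8] rot [ 3.141 -0.108  0.213] j [0.6  1.98] t 57.6
[244. 261.]
```

View pics/w8.png

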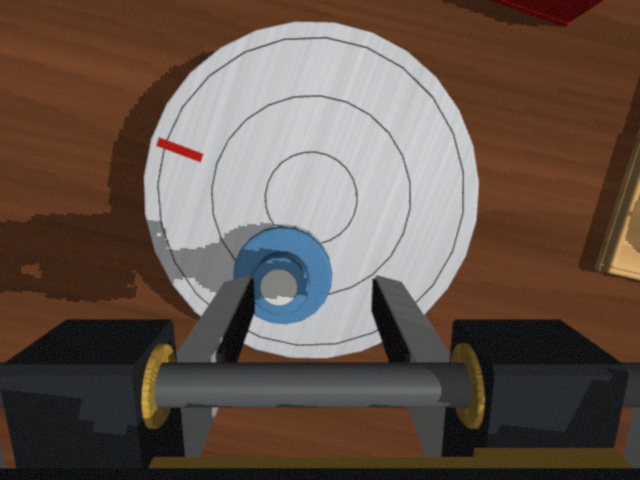

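```bash
python3 -c "
from h import *
import pickle;i=pickle.load(open('w8.pkl','rb'))
print(atz('w',278,286,98,i),atz('w',283,275,72,i),atz('w',311,189,50,i))
p=atz('w',278,286,98,i);go(p[0]+2,p[1],77)"
```

```text
[378.35431322 314.15000208] [379.28554162 313.4374353 ] [434.1515814  307.82599872]
tool [ -9.3 -18.9  55.1] perTool up10 [ 1.1  0.  -9.9] turn 0.007 tilt g [-0.108 -0.001  0.994] tips lean [0.106 0.022] pos [387.5 296.4 132.8] rot [ 3.141 -0.108  0.212] j [0.6  1.98] t 57.7
```

>>> {"fn": "drive_tool", "kwargs": {"motion": [-2,-8,3,0,-3,-9,6,0,-2,-2,12,0,-1,0,14,0,-1,0,12,0,0,0,5,0,0,0,2,0,0,0,0,0]}}

```text
clock: 58.33
eef_pos: [378.9, 316.0, 74.2]
eef_rot: [3.141, -0.109, 0.21]
wrist_force: [-0.1, -0.6, 0.2]
finger_gap: 54.5
```

```bash
python3 -c "
from h import *
go(381,314,76)"
```

```text
tool [ 1.8  2.4 -1.6] perTool up10 [ 1.1  0.  -9.9] turn 0.003 tilt g [-0.108 -0.     0.994] tips lean [0.106 0.022] pos [378.9 316.   74.2] rot [ 3.141 -0.109  0.21 ] j [0.65 2.04] t 58.3
```

>>> {"fn": "drive_tool", "kwargs": {"motion": [0,0,0,0,0,0,0,0,0,0,0,0,0,0,0,0], "jaw": 1}}

```text
clock: 58.67
eef_pos: [379.4, 316.6, 75.7]
eef_rot: [-3.141, -0.11, 0.209]
wrist_force: [0.5, -0.3, -1.4]
finger_gap: 33.5
```

>>> {"fn": "drive_tool", "kwargs": {"motion": [1,0,-5,0,1,0,-14,0,1,0,-14,0,1,0,-14,0,1,0,-14,0,1,0,-6,0]}}

```text
clock: 59.17
eef_pos: [377.3, 315.6, 146.6]
eef_rot: [3.141, -0.108, 0.209]
wrist_force: [-0.1, -0.0, -0.7]
finger_gap: 33.3
```

>>> {"fn": "drive_tool", "kwargs": {"motion": [3,8,0,0,5,16,0,0,5,16,0,0,5,16,0,0,5,16,0,0,5,16,0,0,5,16,0,0,5,16,0,0]}}

```text
clock: 59.83
eef_pos: [441.6, 199.9, 149.3]
eef_rot: [3.142, -0.108, 0.213]
wrist_force: [0.2, 0.4, -1.5]
finger_gap: 33.6
```

>>> {"fn": "drive_tool", "kwargs": {"motion": [5,16,0,0,5,16,0,0,5,16,0,0,5,16,0,0,5,16,0,0,5,16,0,0,5,16,0,0,5,16,0,0]}}

```text
clock: 60.5
eef_pos: [509.0, 71.2, 148.1]
eef_rot: [3.141, -0.101, 0.211]
wrist_force: [-0.9, -0.2, -2.2]
finger_gap: 33.7
```

>>> {"fn": "drive_tool", "kwargs": {"motion": [5,16,0,0,5,16,0,0,5,16,0,0,5,16,0,0,5,16,0,0,5,16,0,0,5,16,0,0,3,8,0,0]}}

```text
clock: 61.17
eef_pos: [571.6, -51.1, 145.8]
eef_rot: [-3.141, -0.094, 0.208]
wrist_force: [-0.6, 0.3, -0.9]
finger_gap: 33.5
```

```bash
python3 -c "
from h import *
go(646,-156,120)"
```

```text
tool [ 48.5 118.   30.4] perTool up10 [  0.9  -0.  -10. ] turn -0.005 tilt g [-0.094  0.     0.996] tips lean [0.092 0.02 ] pos [571.6 -51.1 145.8] rot [-3.141 -0.094  0.208] j [-0.17  1.18] t 61.2
```

>>> {"fn": "drive_tool", "kwargs": {"motion": [4,8,0,0,7,16,3,0,7,16,4,0,7,16,4,0,7,16,4,0,7,16,4,0,7,16,4,0,4,8,4,0]}}

```text
clock: 61.83
eef_pos: [648.0, -155.6, 119.5]
eef_rot: [-3.14, -0.091, 0.209]
wrist_force: [-1.0, -0.3, -2.0]
finger_gap: 33.6
```

```bash
python3 -c "
from h import *
go(646,-156,31)"
```

```text
tool [-10.    0.2  87.9] perTool up10 [  0.9  -0.  -10. ] turn -0.022 tilt g [-0.091  0.002  0.996] tips lean [0.088 0.021] pos [ 648.  -155.6  119.5] rot [-3.14  -0.091  0.209] j [-0.31  1.03] t 61.8
```

>>> {"fn": "drive_tool", "kwargs": {"motion": [-1,0,5,0,-2,0,14,0,-1,0,14,0,-1,0,14,0,-1,0,14,0,-1,0,12,0,0,0,6,0,0,0,0,0]}}

```text
clock: 62.5
eef_pos: [645.5, -152.2, 32.6]
eef_rot: [-3.137, -0.087, 0.21]
wrist_force: [-0.5, -0.6, -1.5]
finger_gap: 33.7
```

```bash
python3 -c "
from h import *
go(646,-156,31)"
```

```text
tool [-0.5  3.9  1.5] perTool up10 [  0.9  -0.  -10. ] turn -0.052 tilt g [-0.087  0.004  0.996] tips lean [0.084 0.023] pos [ 645.5 -152.2   32.6] rot [-3.137 -0.087  0.21 ] j [-0.31  1.03] t 62.5
```

>>> {"fn": "drive_tool", "kwargs": {"motion": [0,2,2,0,0,0,1,0,0,0,0,0]}}

```text
clock: 62.75
eef_pos: [646.9, -153.8, 31.5]
eef_rot: [-3.138, -0.089, 0.211]
wrist_force: [0.1, 0.1, -1.0]
finger_gap: 33.2
```

>>> {"fn": "drive_tool", "kwargs": {"motion": [0,0,0,0,0,0,0,0,0,0,0,0], "jaw": 0.42}}

```text
clock: 63.0
eef_pos: [647.9, -154.2, 33.5]
eef_rot: [-3.14, -0.092, 0.211]
wrist_force: [0.1, -0.8, -0.1]
finger_gap: 50.0
```

>>> {"fn": "drive_tool", "kwargs": {"motion": [0,0,-5,0,1,0,-14,0,1,0,-14,0,1,0,-16,0,1,0,-16,0,1,0,-16,0,1,0,-16,0,1,0,-16,0]}}

```text
clock: 63.67
eef_pos: [643.6, -155.2, 156.7]
eef_rot: [-3.139, -0.092, 0.21]
wrist_force: [-0.0, 0.6, 0.3]
finger_gap: 54.3
```

>>> {"fn": "drive_tool", "kwargs": {"motion": [0,0,-16,0,0,0,-16,0,-7,5,0,0,-14,10,0,0,-14,10,0,0,-14,10,0,0,-14,10,0,0,-14,10,0,0], "jaw": 1}}

```text
clock: 64.33
eef_pos: [575.0, -227.8, 192.9]
eef_rot: [3.137, -0.102, 0.215]
wrist_force: [-0.1, 0.7, -0.1]
finger_gap: 4.6
```

>>> {"fn": "drive_tool", "kwargs": {"motion": [-14,10,0,0,-14,10,0,0,-14,10,0,0,-14,10,0,0,-14,10,0,0,-14,10,0,0,-14,10,0,0,-14,10,0,0]}}

```text
clock: 65.0
eef_pos: [472.7, -336.0, 180.5]
eef_rot: [3.137, -0.101, 0.213]
wrist_force: [0.0, -0.0, -0.7]
finger_gap: 0.6
```

```bash
python3 -c "
from h import *
go(425,-388,160)
a=camera('top');cv2.imwrite('pics/t9.png',a[:,:,::-1])
cv2.imwrite('pics/t9v.png',cv2.resize(a[200:380,230:500],(800,533),interpolation=cv2.INTER_CUBIC)[:,:,::-1])"
```

```text
tool [-59.4  40.7  14.7] perTool up10 [ 1.   0.  -9.9] turn 0.044 tilt g [-0.101 -0.004  0.995] tips lean [0.1   0.017] pos [ 472.7 -336.   180.5] rot [ 3.137 -0.101  0.213] j [-0.72  0.61] t 65.0
```

View pics/t9v.png

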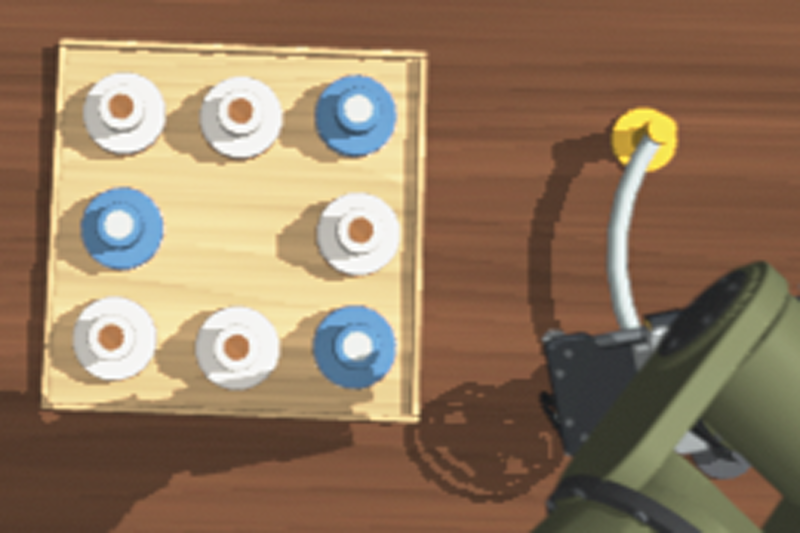

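Run:
```python
from h import *
from scipy.spatial.distance import pdist
s=270/800
P=np.array([atz("top",230+p[0]*s,200+p[1]*s,53) for p in((121,105),(240,110),(357,108),(118,226),(359,231),(111,337),(236,347),(357,345))])
print((P-[557,-68]).round(),pdist(P).min())
t=cv2.imread("pics/top0.png")[225:375,400:500];d=cv2.imread("pics/side0.png")[300:412,225:375]
cv2.imwrite("pics/r.png",np.hstack([cv2.resize(t,(400,600),interpolation=cv2.INTER_CUBIC),np.vstack([cv2.resize(d,(400,299),interpolation=cv2.INTER_CUBIC),np.zeros((301,400,3),np.uint8)])]))
```

```text
[[ 85.  87.]
 [ 84.  -0.]
 [ 87. -86.]
 [ -4.  87.]
 [ -3. -89.]
 [-84.  89.]
 [-89.  -2.]
 [-86. -89.]] 80.49745709405913
```

View pics/r.png

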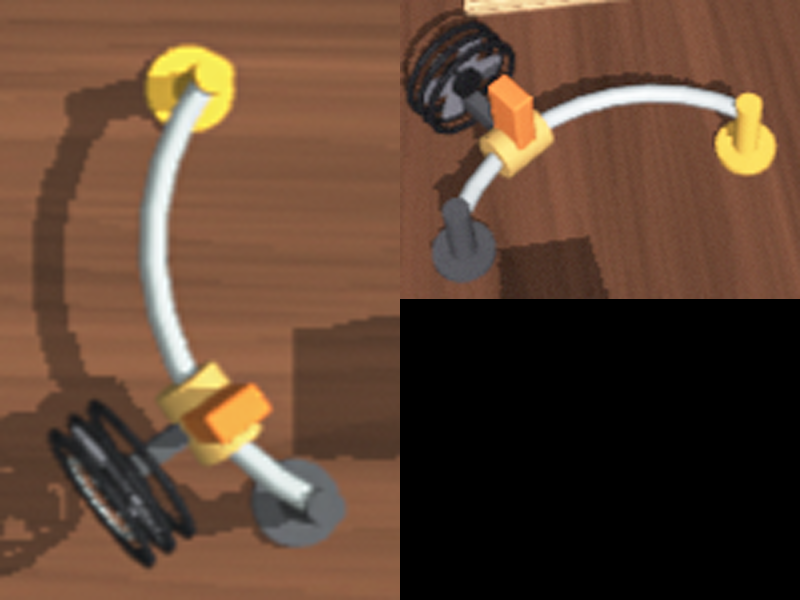

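```bash
cat > rail.py <<'E'
from h import *
from scipy.optimize import least_squares
q=[(205,92),(168,165),(154,240),(165,310),(183,370),(250,455),(300,492)]
W=np.array([atz("top",400+u/4,225+v/4,55) for u,v in q])
r=least_squares(lambda c:np.hypot(*(W-c).T)-150,[539,-487]);C=r.x
f=atz("top",400+237/4,225+412/4,115)
an=lambda p:np.degrees(np.arctan2(*(p-C)[::-1]))
print("C",C,r.fun.round(1),"fin",f,np.hypot(*(f-C)),an(f),"ends",an(W[0]),an(W[-1]))
for th in range(146,64,-6):
    t=np.radians(th);print(th,(C+150*np.r_[np.cos(t),np.sin(t)]).round(1),"tangent yaw",round(t-np.pi/2,2))
E
python3 rail.py
```

```text
C [ 540.0155834  -495.96515937] [-1.2 -0.2  1.2 -0.5  1.4 -0.5 -0.9] fin [ 452.02903388 -373.22038886] 151.0228843084311 125.63390940937747 ends 55.78949714208415 149.9873257277234
146 [ 415.7 -412.1] tangent yaw 0.98
140 [ 425.1 -399.5] tangent yaw 0.87
134 [ 435.8 -388.1] tangent yaw 0.77
128 [ 447.7 -377.8] tangent yaw 0.66
122 [ 460.5 -368.8] tangent yaw 0.56
116 [ 474.3 -361.1] tangent yaw 0.45
110 [ 488.7 -355. ] tangent yaw 0.35
104 [ 503.7 -350.4] tangent yaw 0.24
98 [ 519.1 -347.4] tangent yaw 0.14
92 [ 534.8 -346.1] tangent yaw 0.03
86 [ 550.5 -346.3] tangent yaw -0.07
80 [ 566.1 -348.2] tangent yaw -0.17
74 [ 581.4 -351.8] tangent yaw -0.28
68 [ 596.2 -356.9] tangent yaw -0.38
```

>>> {"fn": "drive_tool", "kwargs": {"motion": [0,0,0,-0.04,0,0,0,-0.08,0,0,0,-0.08,0,0,0,-0.08,0,0,0,-0.08,0,0,0,-0.08,0,0,0,-0.08,0,0,0,-0.05]}}

```text
clock: 65.72
eef_pos: [465.4, -339.6, 179.2]
eef_rot: [3.083, -0.08, 0.803]
wrist_force: [-0.5, -0.4, 0.5]
finger_gap: 0.7
```

```bash
python3 -c "
from h import *
go(420,-402,160)"
```

```text
tool [-77.8   9.9  13.6] perTool up10 [  0.8   0.6 -10. ] turn 0.632 tilt g [-0.08  -0.059  0.995] tips lean [0.098 0.017] pos [ 465.4 -339.6  179.2] rot [ 3.083 -0.08   0.803] j [-0.73  0.01] t 65.7
```

>>> {"fn": "drive_tool", "kwargs": {"motion": [-6,1,1,0,-13,2,2,0,-13,2,2,0,-13,2,2,0,-13,2,2,0,-13,1,2,0,-6,0,2,0,0,0,0,0]}}

```text
clock: 66.38
eef_pos: [414.1, -407.3, 158.4]
eef_rot: [3.084, -0.08, 0.797]
wrist_force: [0.1, 0.5, -0.1]
finger_gap: 0.0
```

```bash
python3 -c "
from h import *
go(421,-404,90)"
```

```text
tool [ 1.7 -1.4 68.8] perTool up10 [  0.8   0.6 -10. ] turn 0.623 tilt g [-0.08  -0.058  0.995] tips lean [0.097 0.017] pos [ 414.1 -407.3  158.4] rot [ 3.084 -0.08   0.797] j [-0.88 -0.14] t 66.4
```

>>> {"fn": "drive_tool", "kwargs": {"motion": [0,0,8,0,1,0,15,0,0,0,15,0,0,0,14,0,0,-1,10,0,0,0,6,0,0,0,0,0,0,0,0,0]}}

```text
clock: 67.05
eef_pos: [422.1, -403.4, 85.8]
eef_rot: [3.083, -0.081, 0.796]
wrist_force: [0.4, -0.3, 0.3]
finger_gap: 0.5
```

```bash
python3 -c "
from h import *
go(436,-388,90)"
```

```text
tool [21.  -0.7 -2.5] perTool up10 [  0.8   0.6 -10. ] turn 0.624 tilt g [-0.081 -0.058  0.995] tips lean [0.098 0.017] pos [ 422.1 -403.4   85.8] rot [ 3.083 -0.081  0.796] j [-0.87 -0.14] t 67.0
```

>>> {"fn": "drive_tool", "kwargs": {"motion": [5,0,0,0.02,10,0,1,0.05,10,0,1,0.05,10,0,1,0.06,10,0,1,0.06,10,0,1,0.06]}}

```text
clock: 67.55
eef_pos: [466.0, -369.9, 89.5]
eef_rot: [3.107, -0.095, 0.482]
wrist_force: [-1.8, -1.2, -1.7]
finger_gap: 0.7
```

```bash
cat > ck.py <<'E'
from h import *
C=np.array([540,-496]);s=read_state();d=s["eef_pos"][:2]-C
t=np.arctan2(d[1],d[0]);print("r",np.hypot(*d).round(1),"ang",np.degrees(t).round(1),"tangent yaw",(t-np.pi/2).round(3),"yaw",s["eef_rot"][2].round(3),"z",s["eef_pos"][2].round(1),"F",s["wrist_force"].round(1))
E
python3 ck.py
```

```text
r 146.2 ang 120.4 tangent yaw 0.531 yaw 0.482 z 89.5 F [-1.8 -1.2 -1.7]
```

>>> {"fn": "drive_tool", "kwargs": {"motion": [10,-1,1,0.03,10,-1,1,0.06,10,0,1,0.06,10,0,1,0.07,10,0,1,0.07,10,0,1,0.07]}}

```text
clock: 68.05
eef_pos: [524.0, -347.4, 93.6]
eef_rot: [3.14, -0.102, 0.103]
wrist_force: [-2.0, -1.4, -1.4]
finger_gap: 0.3
```

```bash
python3 ck.py
```

```text
r 149.5 ang 96.2 tangent yaw 0.107 yaw 0.103 z 93.6 F [-2.  -1.4 -1.4]
```

>>> {"fn": "drive_tool", "kwargs": {"motion": [9,0,2,0.06,9,0,2,0.06,8,0,2,0.05,5,0,1,0.03]}}

```text
clock: 68.38
eef_pos: [558.2, -346.5, 93.3]
eef_rot: [-3.123, -0.102, -0.11]
wrist_force: [-1.7, -0.6, -2.1]
finger_gap: 0.2
```

>>> {"fn": "drive_tool", "kwargs": {"motion": [5,0,1,0.03,3,0,1,0.02,3,0,1,0.02]}}

```text
clock: 68.63
eef_pos: [568.7, -347.7, 93.3]
eef_rot: [-3.116, -0.096, -0.185]
wrist_force: [-39.9, 12.3, 23.9]
finger_gap: 0.7
```

```bash
python3 ck.py
```

```text
r 151.0 ang 79.0 tangent yaw -0.191 yaw -0.185 z 93.3 F [-39.9  12.3  23.9]
```

>>> {"fn": "drive_tool", "kwargs": {"motion": [-5,0,0,0,-10,0,0,0,-12,0,0,0,-5,0,0,0,0,0,-8,0,0,0,-15,0,0,0,-15,0,0,0,-15,0]}}

```text
clock: 69.3
eef_pos: [531.0, -342.1, 146.9]
eef_rot: [-3.115, -0.095, -0.187]
wrist_force: [-0.5, -0.2, -0.6]
finger_gap: 0.4
```

>>> {"fn": "drive_tool", "kwargs": {"motion": [-5,5,-15,0,-12,10,-15,0,-15,12,-10,0,-15,12,0,0,-15,12,0,0,-15,12,0,0,-15,12,0,0,-8,6,0,0]}}

```text
clock: 69.97
eef_pos: [416.1, -407.5, 190.6]
eef_rot: [-3.125, -0.111, -0.181]
wrist_force: [0.8, 0.4, 0.8]
finger_gap: 0.5
```

>>> {"fn": "drive_tool", "kwargs": {"motion": [-15,0,0,0,-15,0,0,0,-15,0,0,0,-15,0,0,0,-10,0,0,0,0,0,0,0]}}

```text
clock: 70.47
eef_pos: [345.8, -396.5, 186.9]
eef_rot: [-3.128, -0.115, -0.183]
wrist_force: [0.4, -1.0, 0.4]
finger_gap: 0.3
```

```bash
python3 -c "
from h import *
a=camera('top');b=camera('side')
cv2.imwrite('pics/t10.png',np.vstack([cv2.resize(a[130:380,70:500],(688,400),interpolation=cv2.INTER_CUBIC),cv2.resize(b[210:410,200:430],(688,598))[::3]])[:600,:,::-1])
cv2.imwrite('pics/t10.png',np.hstack([cv2.resize(a[150:380,70:500],(500,267)),cv2.resize(b[200:410,200:430],(292,267))])[:,:,::-1])"
```

```text
(no output)
```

View pics/t10.png

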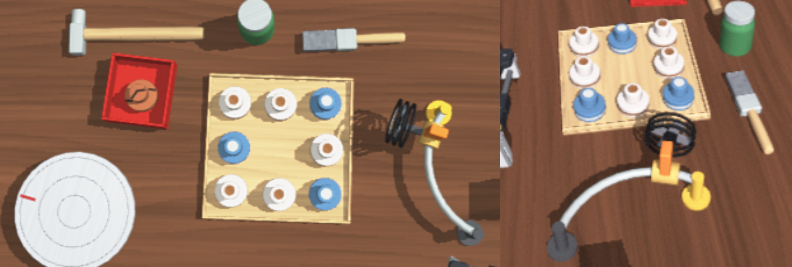

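```bash
python3 -c "
from h import *
p=atz('top',70+440*.86,150+131*.861,115);d=p-[540,-496];print(p,np.hypot(*d),np.degrees(np.arctan2(d[1],d[0])));print(read_state()['qd'].round(3));sign_off()"
```

```text
[ 584.28361885 -352.29316946] 150.3751709621608 72.87318755654927
[ 0.011  0.017 -0.009  0.    -0.     0.003]
the job is handed in; nothing more can be done
```

I finished the job and handed it in at about 70.5 s of the 210 s allowed. `sign_off()` gives no verdict, so the result rests on my own checks.

- **Cracked finial:** it stands upright in the red seconds crate.
- **Tray:** all five cream and three blue finials stand upright on the tray floor, spread over a 3 × 3 grid with the centre left empty. In the top picture taken just before the fan push, the closest two axes were about 80 mm apart. Every finial was within ±89 mm of the tray centre. The last picture showed the same layout.
- **Fan:** I pushed the carriage along the rod until it hit its stop; the wrist force jumped to about 42 N there. I then backed the arm clear. The final picture puts the grip fin at 72.9° about the rail's centre, against an expected home of about 72.5°.
- **Bystanders:** the jar, hammer and brush look unmoved in the last picture.

**What went wrong:**
- **Tool tilt:** the tool slowly tilted, up to about 10°, during fast moves. Several test moves did not undo it. I switched to slower rows and turned the jaws square to the lean, which kept the held finials level. The tilt then fell to about 5–6° by itself.
- **Wheel turned:** the wheel turned a little before the last blue finial was picked, so I measured that one again with the wrist camera first.
- **Clear gap:** the smallest gap between finials is about 18–19 mm, slightly under the 20 mm "thumb's width" but over the 12 mm that is judged.

I looked at 15 pictures, one over the budget of 14.

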